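# Load the tape stand and hold it up off the register

### The arm

A 6-joint arm with a two-finger parallel gripper is mounted at the origin on the work surface. World frame = base frame: x ahead of the robot, y to its left, z up, the work surface at z = 0. Lengths are in m, angles in rad, forces in N, time in s.
With the tool pointing down it reaches from about 0.35 to 0.775 m from the base axis. Payload 7.3 kg.
Tool frame: the origin (TCP) lies midway between the tips of the shut fingers; the grasp point (between the pads) lies 19 mm behind it; z points along the fingers, y is the direction in which the jaws open and shut (so a half turn about z gives the same grasp; the last joint's range is limited). The gripper opens to 92 mm and grips with 3 to 60 N. Pads are 19 mm wide; open, the fingers measure 130 mm over their backs; the gripper's body (75 mm by 190 mm) begins 47 mm behind the grasp point.
Start: joints at [1.172, 0.342, 1.524, -0, 1.275, -0.146], TCP at [0.131, 0.508, 0.196] pointing down, gripper open.
Joint ranges: [-2.53, 2.53], [-0.77, 2.02], [0.04, 2.7], [-1, 4.14], [0.28, 2.66], [-3.11, 3.11]. Speed limits (rad/s): [2.57, 2.57, 3.14, 3.14, 3.14, 3.14].

### API

Orientations are given as [roll, pitch, yaw] about the fixed x, y, z axes, in that order (R = Rz(yaw) Ry(pitch) Rx(roll)).
In Python, from cell import status, eyes, job gives the robot as it stands.
- The arm moves only by the tool jog_arm, never from a script. Its argument "series" is a list of rows, each a list of 3 entries, a list of its own where there are three numbers: the gripper command: -1 is shut, 1 is fully open, values between are in proportion, then the shift along the tool's x, y, z in m, then the turn, a rotation vector about the tool's x, y, z in rad. In form: [[grip, [x, y, z], [ax, ay, az]], ...]. A call has 1 to 12 rows; each row is the pose to reach, as a shift and turn from the pose commanded when the call began, along the tool's axes at that moment; what a row does not reach only later rows make up. A row lasts 1/12 s, in which the tool goes at most 41.7 mm and 7.16 degrees, less where a joint would pass 70% of its speed; a pose out of reach is approached as far as the arm can. A call with a gripper value outside its range is refused whole. The fingers move at their own pace and stop on an object; "squeeze" is the grip in N (left out, the last holds). Time passes only in rows, so rows that repeat a pose let the fingers close. It gives the time, the measured TCP pose, the force and the opening at its end, in the units of the state.
- status.observe(): the state, without advancing time (a new reading comes with each control period).
- eyes.read_camera(name): name is "scene" or "side" or "wrist"; returns a dict with "img" (480x640x3 uint8, red, green, blue), "range_z" (480x640 float32, m along the optical axis (not along the pixel's ray), 0 where there is no reading), "camera_matrix" (3x3 intrinsics, pixels), "k1" (the pictures are not rectified: a ray, as slopes to the right and down, at radius r is drawn at 1 + k1 r^2 times it, then the intrinsics apply), "T" (4x4, takes a point from camera to world coordinates); the wrist camera has in their place "tool_from_camera" (4x4, takes a point from camera to tool coordinates, whose origin is the TCP and whose axes are the flange's). Camera axes: x right, y down, z forward; pixel columns grow to the right and rows downward; lengths in m; the calibration is good to about 2 mm. A picture is of the moment at which its call begins: read the wrist's pose just before it.
- job.hand_in(): hands the job in, once; it reports no verdict.
The state is a dict: "time": time; "qpos": joint angles; "qvel": joint speeds; "joint_efforts": joint torques, N m; "tool_pos": TCP position; "tool_rot": TCP orientation; "contact_force": force on the tool from outside, world axes, zero at the start; "torque": the same for the moment, N m; "opening": finger opening in m.
Only numpy, scipy, OpenCV 4.12 (cv2) and the standard library are available. Lean on these libraries where they do the work, as an engineer would, in place of code of your own. Each camera call takes 0.05 s, during which the arm holds its last target.

### The job

The tape stand is standing on the blue register: leave it there while you put the large yellow roll of tape over its knob and down onto its base, then the small green roll on top, each lying flat, centred on the post and let go. Then take the stand by its black knob, lift it about 10 cm clear of the register and finish while still holding it there, steady and level, so that the clerk can draw the register out. Do not tip the stand, and leave the register, phone, basket, stamp and stapler where they are.

Things in the scene. Friction and masses are not known exactly. Their poses are not given: they have to be found in the camera images.
- stand: tape stand, 0.3 to 0.5 kg, loose, upright on top of the register: a round dark steel base 90 mm across and 8 mm thick, a steel post 12 mm across rising from its centre, and on the post a black upright cylindrical knob 24 mm across, 26 mm tall, reaching from 40 to 66 mm above the underside of the base. Origin at the centre of the underside of the base, z up along the post. With both rolls on, their top lies 38 mm above the origin, 2 mm below the knob's lower end.
- large_roll: roll of yellow tape on a cardboard core, lying flat on the desk: 66 mm outside diameter, 15 mm thick, hole 40 mm across right through (passes over the 24 mm knob), about 60 g. Origin at the centre of its underside, z along its axis.
- small_roll: roll of green tape on a cardboard core, lying flat on the desk: 54 mm outside diameter, 15 mm thick, hole 40 mm across right through, about 35 g. Origin at the centre of its underside, z along its axis. The two rolls lie on either side of the register; which is on which side varies.
- register: thick bound ledger with blue covers, 240 mm (its x) by 180 mm (its y) by 35 mm high, 1.3 kg, lying loose flat on the desk under the stand. Origin at the centre of its underside, so its top is 35 mm above it. Bystander: not to be shifted.
- phone: grey phone with a black screen, 145 x 72 x 8 mm, lying flat on the desk, long along its x; origin at the centre of its underside. Bystander.
- basket: grey open plastic desk basket with pens and odds and ends, 130 mm (x) by 180 mm (y), 70 mm high, a marker sticking out to about 105 mm; origin at the centre of its underside. Bystander.
- stamp: rubber stamp with a red handle, foot 50 x 30 mm, 57 mm tall, standing on the desk; origin at the centre of its underside. Bystander.
- stapler: blue and black stapler, 120 mm long (x), 34 mm wide, 50 mm high, on the desk; origin at the centre of its underside. Bystander.
Things that resemble listed ones, but are neither listed nor needed, are in the scene too. There is more than one size of the small_roll; the one meant has the size given above.

How it is judged:
On the way, in this order (a step that is already met when the one before it is completed fails the run):
1. the large roll lies flat and centred on the base of the stand, let go, while the stand stands on the register (height (world z) of stand between 0.03 and 0.042 m and angle between stand's own z axis and vertical below 0.06 rad and horizontal distance between large_roll and stand below 0.008 m and z of large_roll in the frame of stand between 0.005 and 0.012 m and angle between large_roll's own z axis and vertical below 0.1 rad and contact force between the fingers and large_roll below 0.1 N and linear speed of large_roll below 0.02 m/s), for 0.2 s.
2. the small roll lies flat and centred on the large one, let go, while the stand stands on the register (height (world z) of stand between 0.03 and 0.042 m and angle between stand's own z axis and vertical below 0.06 rad and horizontal distance between each of large_roll, small_roll and stand below 0.008 m and z of large_roll in the frame of stand between 0.005 and 0.012 m and angle between each of large_roll, small_roll's own z axis and vertical below 0.1 rad and z of small_roll in the frame of stand between 0.02 and 0.027 m and contact force between the fingers and small_roll below 0.1 N and linear speed of small_roll below 0.02 m/s), for 0.2 s.
At the end, for the whole second after the job is handed in: Still gripped (over 2 N), stand 60-150 mm above the register, not touching it, tilt < 0.09 rad, slower than 20 mm/s and 0.15 rad/s; both rolls flat (0.1 rad), large below small, within 8 mm of the post axis and 4 mm of seated height; register flat; it and bystanders within 30 mm of their starts (height (world z) of stand between 0.095 and 0.185 m and angle between stand's own z axis and vertical below 0.09 rad and linear speed of stand below 0.02 m/s and angular speed of stand below 0.15 rad/s and contact force between the fingers and stand above 2 N and contact force between stand and register below 0.05 N and height (world z) of register below 0.004 m and angle between register's own z axis and vertical below 0.03 rad and horizontal distance between each of large_roll, small_roll and stand below 0.008 m and z of large_roll in the frame of stand between 0.005 and 0.012 m and angle between each of large_roll, small_roll's own z axis and vertical below 0.1 rad and z of small_roll in the frame of stand between 0.02 and 0.027 m and distance of each of register, phone, basket, stamp, stapler from where it was at the start of the episode below 0.03 m); the arm keeps its last pose, push and grip.
It fails at once if the stand is tipped more than about 17 degrees (angle between stand's own z axis and vertical above 0.3 rad).
It fails at once if the register is shifted by more than 30 mm (distance of register from where it was at the start of the episode above 0.03 m).
It fails at once if the phone, basket, stamp or stapler is shifted by more than 30 mm (distance of any of phone, basket, stamp, stapler from where it was at the start of the episode above 0.03 m).
It also fails if it takes over 70 s, if anything falls off the work surface, if the arm or the gripper's body presses on something with over 40 N, if the wrist force passes 120 N, or if a joint passes its speed limit or range.

## Working session

There is one attempt and no reset: what is moved stays moved. The work goes in short steps, Python scripts to look and compute and a tool call to move; the robot and the scene stay as the last step left them, time stands still between calls to the robot, and variables do not carry over. Pictures are saved under pics/ and viewed, and the job is handed in when it is done.

Besides the shell and the picture viewer there is one more tool, called after "Call:" as name([rows], argument=value, ...), one row to a line, values as JSON. jog_arm: Moves the arm, as the interface text tells. Its arguments: {"type":"object","properties":{"series":{"type":"array","items":{"type":"array"}},"squeeze":{"type":"number"}},"required":["series"]}

```bash
mkdir -p pics; ls
python3 - <<'E'
from cell import status, eyes, job
import cv2
s=status.observe()
for k,v in s.items(): print(k,v)
for n in ["scene","side","wrist"]:
    d=eyes.read_camera(n)
    cv2.imwrite(f"pics/{n}0.png",d["img"][:,:,::-1])
    print(n,d["camera_matrix"].tolist(),d["k1"],(d["T"] if "T" in d else d["tool_from_camera"]).round(4).tolist())
E
```

```text
pics
time 0.0
qpos [ 1.17203883e+00  3.42691513e-01  1.52498792e+00 -8.85959339e-06
  1.27537960e+00 -1.45994768e-01]
qvel [-0.00146565  0.00043695 -0.00117488 -0.00189921  0.00156085  0.00042677]
joint_efforts [ 1.33465786e-03 -4.31230474e+01 -2.44220960e+01  7.18296412e-02
  5.59654017e-02 -1.43762286e-04]
tool_pos [0.13110084 0.50792083 0.19567134]
tool_rot [-3.14014064e+00 -2.04941697e-04  2.88883236e+00]
contact_force [-0.63173077 -0.49247121 -0.05263421]
torque [-0.0491652  -0.00524791 -0.02129375]
opening 0.09195551624780919
scene [[502.3361396327711, 0.0, 313.9671771894473], [0.0, 502.3361396327711, 240.3971417941546], [0.0, 0.0, 1.0]] 0.0179262889101862 [[-0.6142, 0.6002, -0.5124, 1.035], [0.7891, 0.4751, -0.3894, 0.3744], [0.0097, -0.6434, -0.7654, 0.8445], [0.0, 0.0, 0.0, 1.0]]
side [[469.1559508078056, 0.0, 323.24065869175035], [0.0, 469.1559508078056, 239.2694525347191], [0.0, 0.0, 1.0]] -0.05323002977641758 [[0.8459, -0.3067, 0.4363, 0.0506], [-0.5327, -0.5226, 0.6657, -0.7422], [0.0238, -0.7955, -0.6055, 0.6943], [0.0, 0.0, 0.0, 1.0]]
wrist [[337.1261321199531, 0.0, 317.9149375689292], [0.0, 337.1261321199531, 239.39125925224027], [0.0, 0.0, 1.0]] 0.0014707337608231125 [[-0.0009, -0.9659, -0.2588, 0.0687], [1.0, -0.0006, -0.0013, 0.0006], [0.0011, -0.2588, 0.9659, -0.1883], [0.0, 0.0, 0.0, 1.0]]
```

View pics/scene0.png

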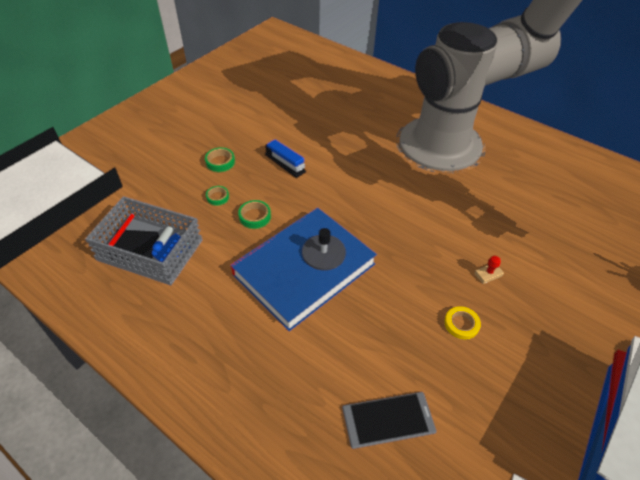

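View pics/side0.png

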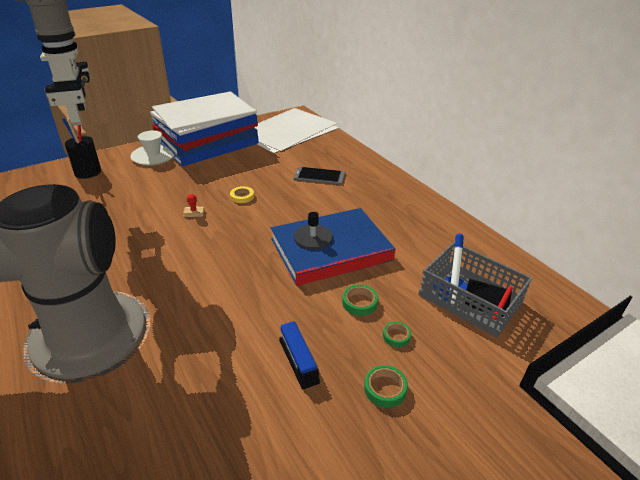

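View pics/wrist0.png

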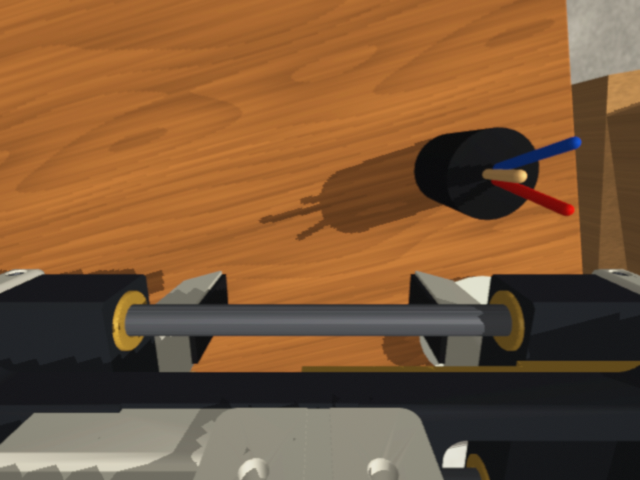

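The scene view shows the yellow roll at (463,322), and three green candidates at (220,159), (217,195) and (254,213). The stand is on the register at (323,245). I'll measure all of these by size.

```bash
cat > h.py <<'E'
import numpy as np, cv2
from scipy.spatial.transform import Rotation as R
from cell import status, eyes, job
def rays(d,px):
    px=np.asarray(px,float).reshape(-1,2); K=d["camera_matrix"]
    u=(px-[K[0,2],K[1,2]])/[K[0,0],K[1,1]]; v=u.copy()
    for _ in range(10): v=u/(1+d["k1"]*(v**2).sum(1,keepdims=True))
    return np.c_[v,np.ones(len(v))]
def T_of(d,st=None):
    if "T" in d: return d["T"]
    T=np.eye(4);T[:3,:3]=R.from_euler('xyz',st["tool_rot"]).as_matrix();T[:3,3]=st["tool_pos"]
    return T@d["tool_from_camera"]
def plane(d,px,z,T=None):
    T=d["T"] if T is None else T
    r=rays(d,px)@T[:3,:3].T; o=T[:3,3]
    return o+r*((z-o[2])/r[:,2])[:,None]
def cloud(d,mask,T=None):
    T=d["T"] if T is None else T
    v,u=np.nonzero((mask>0)&(d["range_z"]>0))
    p=rays(d,np.c_[u,v])*d["range_z"][v,u][:,None]
    return np.c_[u,v],p@T[:3,:3].T+T[:3,3]
def hsv(d): return cv2.cvtColor(d["img"],cv2.COLOR_RGB2HSV)
GREEN=((45,120,40),(80,255,255)); YEL=((24,170,120),(34,255,255))
def blobs(m,amin=60):
    n,l,s,c=cv2.connectedComponentsWithStats(m)
    return [(l==i).astype(np.uint8) for i in range(1,n) if s[i,4]>amin]
def circ(P):
    A=np.c_[2*P[:,:2],np.ones(len(P))]; x=np.linalg.lstsq(A,(P[:,:2]**2).sum(1),rcond=None)[0]
    return x[:2],np.sqrt(x[2]+x[0]**2+x[1]**2)
E
cat > a.py <<'E'
from h import *
for n in ["scene","side"]:
    d=eyes.read_camera(n); H=hsv(d)
    for nm,(lo,hi) in dict(G=GREEN,Y=YEL).items():
        for b in blobs(cv2.inRange(H,lo,hi)):
            px,P=cloud(d,b)
            if len(P)==0 or P[:,2].max()>0.2 or len(P)>5000: continue
            t=P[(P[:,2]>0.011)&(P[:,2]<0.02)]
            if len(t)<20: continue
            h=cv2.convexHull(t[:,:2].astype(np.float32)).reshape(-1,2)
            c,r=circ(h); print(n,nm,px.mean(0).round(),len(P),"c",c.round(4),"D",round(2*r,4),"z",np.percentile(P[:,2],[5,50,95]).round(4))
    # knob: dark points at z 0.08..0.11 , register blue
    allm=np.ones(d["range_z"].shape,np.uint8)
    px,P=cloud(d,allm); C=d["img"][px[:,1],px[:,0]].astype(int)
    s=(P[:,2]>0.094)&(P[:,2]<0.112)&(C.max(1)<70)&(abs(P[:,0]-0.55)<0.3)&(abs(P[:,1])<0.2)
    Q=P[s]; print(n,"knobtop n",len(Q),px[s].mean(0).round(), Q.min(0).round(4),Q.max(0).round(4),Q.mean(0).round(4))
    t=P[s&(P[:,2]>0.0985)]; print(' top',t.mean(0).round(4),len(t), t.min(0).round(4),t.max(0).round(4))
    s=(P[:,2]>0.03)&(P[:,2]<0.04)&(C[:,2]>C[:,0]+40)&(C[:,2]>C[:,1]+20)&(P[:,0]>0.4)&(P[:,0]<.8)&(abs(P[:,1])<0.2)
    r=cv2.minAreaRect(P[s][:,:2].astype(np.float32)); print(n,"register",r,np.median(P[s][:,2]))
    for nm,q in dict(stamp=((C[:,0]>150)&(C[:,1]<60)&(C[:,2]<60)&(P[:,2]>.02)&(P[:,2]<.06))).items():
        print(nm,P[q].mean(0).round(3))
E
python3 a.py
```

```text
scene G [220. 163.] 264 c [ 0.4156 -0.3972] D 0.0731 z [0.004  0.0167 0.022 ]
scene G [218. 198.] 150 c [ 0.5079 -0.3131] D 0.0534 z [0.0022 0.0125 0.0161]
scene G [255. 217.] 324 c [ 0.5    -0.2037] D 0.0728 z [0.0031 0.0183 0.0219]
scene Y [461. 324.] 516 c [0.4618 0.2975] D 0.0643 z [0.0054 0.0147 0.0175]
scene knobtop n 97 [324. 234.] [ 0.4995 -0.011   0.0946] [0.5206 0.01   0.1048] [5.109e-01 2.000e-04 1.002e-01]
 top [ 5.097e-01 -1.000e-04  1.009e-01] 81 [ 0.4995 -0.011   0.0987] [0.5204 0.01   0.1048]
scene register ((0.5447679162025452, -0.023056358098983765), (0.18169644474983215, 0.24161386489868164), 80.6118392944336) 0.03498208613788423
stamp [ 0.585 -0.147  0.041]
side G [359. 304.] 400 c [ 0.4979 -0.205 ] D 0.0735 z [0.0044 0.0191 0.0222]
side G [396. 338.] 235 c [ 0.5055 -0.3138] D 0.0528 z [0.0023 0.0129 0.0178]
side G [385. 391.] 610 c [ 0.4122 -0.398 ] D 0.0733 z [0.005  0.02   0.0228]
side Y [242. 193.] 79 c [0.4593 0.2964] D 0.0637 z [0.0135 0.016  0.0183]
side knobtop n 73 [313. 216.] [ 0.4951 -0.0143  0.0943] [0.5169 0.0119 0.1039] [ 0.5051 -0.0035  0.1003]
 top [ 0.5059 -0.0022  0.1015] 57 [ 0.4952 -0.0131  0.0985] [0.5169 0.0119 0.1039]
side register ((0.5449910163879395, -0.020314134657382965), (0.18191716074943542, 0.2413281351327896), 80.77635192871094) 0.03570253517628985
stamp [ 0.616 -0.215  0.041]
```

Run:
```python
import cv2
a=cv2.imread("pics/scene0.png")[130:310,190:390]; b=cv2.imread("pics/side0.png")[190:420,240:440]
cv2.imwrite("pics/crop0.png",cv2.hconcat([cv2.resize(a,(400,360),interpolation=2),cv2.resize(b,(313,360),interpolation=2)]))
```

```text
(no output)
```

View pics/crop0.png

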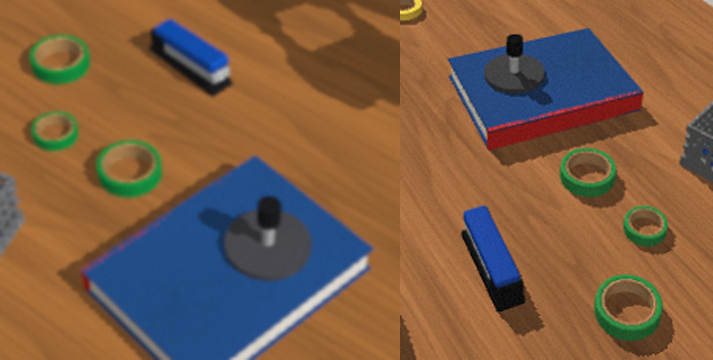

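The green roll at (217,195) in scene and (396,338) in side measures 53 mm across and about 15 mm thick, so it is the small roll. The other two, at (220,159) and (254,213), are about 73 mm across and 20 mm thick. The crop confirms the one meant is the smallest ring. Next come the bystander positions, for clearance.

Run:
```python
from h import *
d=eyes.read_camera("scene")
px,P=cloud(d,np.ones((480,640),np.uint8))
def box(n,u0,u1,v0,v1,z0,z1):
    s=(px[:,0]>=u0)&(px[:,0]<=u1)&(px[:,1]>=v0)&(px[:,1]<=v1)&(P[:,2]>z0)&(P[:,2]<z1)
    Q=P[s]; print(n,len(Q),Q.min(0).round(3),Q.max(0).round(3))
box("basket",80,205,190,285,.04,.12); box("stapler",260,310,135,180,.02,.07); box("stamp",470,510,250,285,.01,.07)
box("bluebk",560,640,330,480,.02,.3);box("stand",300,350,225,272,.041,.05)
```

```text
basket 2474 [ 0.622 -0.522  0.04 ] [ 0.797 -0.21   0.108]
stapler 593 [ 0.296 -0.326  0.02 ] [ 0.342 -0.209  0.05 ]
stamp 373 [0.296 0.262 0.01 ] [0.348 0.31  0.058]
bluebk 5377 [0.376 0.534 0.02 ] [0.637 0.605 0.127]
stand 945 [ 0.465 -0.046  0.041] [0.553 0.043 0.049]
```

Basket, stapler, stamp and books are all clear of the planned reaches. Both views agree on the stand centre at about (0.5085, -0.0015). Jaws along world x suits all the grasps, so I'm moving above the yellow roll.

Call:
jog_arm([
  [1, [-0.372, -0.122, 0], [0, 0, 1.318]],
  [1, [-0.372, -0.122, 0], [0, 0, 1.318]],
  [1, [-0.372, -0.122, 0], [0, 0, 1.318]],
  [1, [-0.372, -0.122, 0], [0, 0, 1.318]],
  [1, [-0.372, -0.122, 0], [0, 0, 1.318]],
  [1, [-0.372, -0.122, 0], [0, 0, 1.318]],
  [1, [-0.372, -0.122, 0], [0, 0, 1.318]],
  [1, [-0.372, -0.122, 0], [0, 0, 1.318]],
  [1, [-0.372, -0.122, 0], [0, 0, 1.318]],
  [1, [-0.372, -0.122, 0], [0, 0, 1.318]],
  [1, [-0.372, -0.122, 0], [0, 0, 1.318]],
  [1, [-0.372, -0.122, 0], [0, 0, 1.318]],
])

```text
time: 1.3
tool_pos: [0.4619, 0.2961, 0.1959]
tool_rot: [-3.141, 0.0, 1.566]
contact_force: [0.8, -0.7, 0.2]
opening: 0.0917
```

```bash
cat > w.py <<'E'
from h import *
import sys
st=status.observe(); d=eyes.read_camera("wrist"); T=T_of(d,st)
print("t",st["time"],"tcp",np.round(st["tool_pos"],4),np.round(st["tool_rot"],4),"F",np.round(st["contact_force"],2),"op",round(st["opening"],4))
cv2.imwrite(f"pics/{sys.argv[1]}.png",d["img"][:,:,::-1]); H=hsv(d)
for nm,(lo,hi) in dict(G=GREEN,Y=YEL).items():
    for b in blobs(cv2.inRange(H,lo,hi),200):
        px,P=cloud(d,b,T); zt=np.percentile(P[:,2],90); t=P[abs(P[:,2]-zt)<.003]
        c,r=circ(cv2.convexHull(t[:,:2].astype(np.float32)).reshape(-1,2)); print(nm,px.min(0),px.max(0),len(P),"c",c.round(4),"D",round(2*r,4),"ztop",zt.round(4))
E
python3 w.py w1
```

```text
t 1.3 tcp [0.4619 0.2961 0.1959] [-3.1410e+00  1.0000e-04  1.5658e+00] F [ 0.77 -0.68  0.23] op 0.0917
Y [289 182] [345 239] 1346 c [0.4615 0.2984] D 0.0639 ztop 0.0159
```

View pics/w1.png

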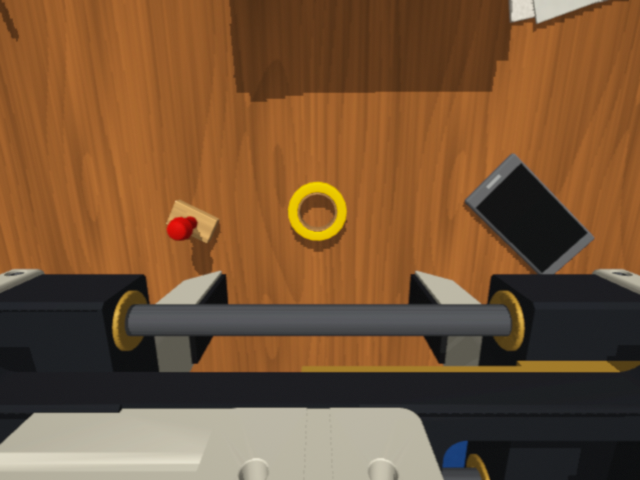

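The wrist view shows the yellow roll at (317,211) with a clear approach. It agrees with the fixed cameras, so I'm descending and gripping.

Call:
jog_arm([
  [1, [0.001, 0, 0.04], [0, 0, 0]],
  [1, [0.001, 0, 0.08], [0, 0, 0]],
  [1, [0.001, 0, 0.12], [0, 0, 0]],
  [1, [0.001, 0, 0.15], [0, 0, 0]],
  [1, [0.001, 0, 0.17], [0, 0, 0]],
  [1, [0.001, 0, 0.185], [0, 0, 0]],
  [1, [0.001, 0, 0.192], [0, 0, 0]],
  [1, [0.001, 0, 0.192], [0, 0, 0]],
  [1, [0.001, 0, 0.192], [0, 0, 0]],
  [-1, [0.001, 0, 0.192], [0, 0, 0]],
  [-1, [0.001, 0, 0.192], [0, 0, 0]],
  [-1, [0.001, 0, 0.192], [0, 0, 0]],
], squeeze=12)

```text
time: 2.35
tool_pos: [0.4615, 0.2986, 0.0054]
tool_rot: [3.14, -0.001, 1.571]
contact_force: [0.0, 0.3, -0.4]
opening: 0.0763
```

Call:
jog_arm([
  [-1, [0, 0, 0], [0, 0, 0]],
  [-1, [0, 0, 0], [0, 0, 0]],
  [-1, [0, 0, 0], [0, 0, 0]],
  [-1, [0, 0, 0], [0, 0, 0]],
  [-1, [0, 0, 0], [0, 0, 0]],
])

```text
time: 2.77
tool_pos: [0.461, 0.2982, 0.0043]
tool_rot: [3.142, -0.0, 1.571]
contact_force: [-0.1, -0.2, 0.2]
opening: 0.043
```

The opening is 43 mm, below the 66 mm diameter, so something is off. Looking before moving on.

```bash
python3 w.py w2
python3 - <<'E'
from h import *
d=eyes.read_camera("scene"); cv2.imwrite("pics/s2.png",cv2.resize(d["img"][240:400,380:560,::-1],(720,640)[:2],interpolation=2)[:600])
E
```

```text
t 2.7667 tcp [0.461  0.2982 0.0043] [ 3.1416e+00 -1.0000e-04  1.5708e+00] F [-0.07 -0.21  0.16] op 0.043
Y [261 216] [374 303] 3343 c [0.4613 0.3018] D 0.0601 ztop 0.0156
```

View pics/w2.png

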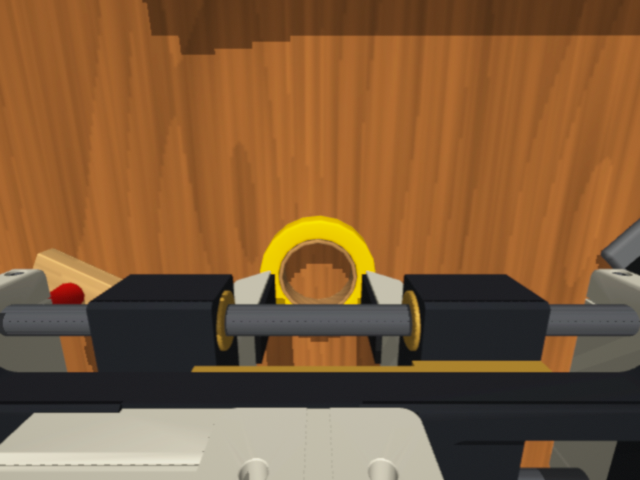

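View pics/s2.png

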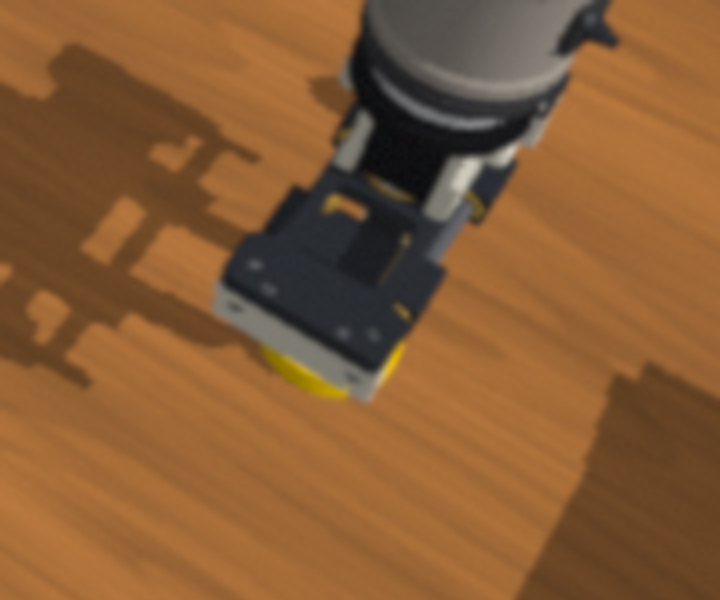

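Run:
```python
from h import *
st=status.observe(); d=eyes.read_camera("wrist"); T=T_of(d,st)
b=cv2.inRange(hsv(d),*YEL); px,P=cloud(d,b,T); print(P.min(0),P.max(0))
for v in (220,240,260,280,295):
    s=px[:,1]==v; print(v,px[s][:,0].min(),px[s][:,0].max(),P[s].min(0).round(4),P[s].max(0).round(4))
# fingers' inner edges as seen: points with z<0.04 grey/dark
px,P=cloud(d,np.ones((480,640),np.uint8),T)
for v in (275,285,295,345,360):
    s=(px[:,1]==v)&(px[:,0]>225)&(px[:,0]<420); 
    print(v,[(int(a),np.round(p,3).tolist()) for a,p in zip(px[s][::12,0],P[s][::12])])
```

```text
[0.42960299 0.28188506 0.0027301 ] [0.49335032 0.33126567 0.03534573]
220 298 338 [0.4505 0.3287 0.0036] [0.4732 0.3309 0.0141]
240 272 363 [0.4364 0.3183 0.0091] [0.4871 0.3203 0.0165]
260 263 372 [0.4312 0.308  0.0137] [0.4918 0.3089 0.0165]Traceback (most recent call last):
  File "<stdin>", line 5, in <module>
    return umr_minimum(a, axis, None, out, keepdims, initial, where)
ValueError: zero-size array to reduction operation minimum which has no identity
```

Run:
```python
from h import *
st=status.observe(); d=eyes.read_camera("wrist"); T=T_of(d,st); print(st["opening"],st["contact_force"])
px,P=cloud(d,np.ones((480,640),np.uint8),T)
for v in (265,278,285,295,345,360):
    s=(px[:,1]==v)&(px[:,0]>225)&(px[:,0]<420); 
    print(v,*[f"{a}:{p[0]:.3f},{p[1]:.3f},{p[2]:.3f}" for a,p in zip(px[s][::10,0],P[s][::10])])
x=d["img"][200:400,220:420,::-1]; cv2.imwrite("pics/c2.png",cv2.resize(x,(600,600),interpolation=2))
```

```text
0.031027567966885525 [ 0.34525084 -0.354064   -0.5846762 ]
265 226:0.406,0.300,0.000 237:0.413,0.301,0.001 247:0.419,0.300,0.001 257:0.425,0.300,-0.000 267:0.433,0.305,0.014 277:0.439,0.306,0.015 287:0.443,0.300,-0.001 297:0.449,0.300,-0.001 307:0.455,0.300,0.001 317:0.461,0.300,-0.000 327:0.467,0.300,0.000 337:0.473,0.300,-0.000 347:0.479,0.300,-0.000 357:0.483,0.305,0.015 367:0.489,0.305,0.015 377:0.497,0.300,-0.000 387:0.504,0.300,-0.001 397:0.509,0.300,0.000 407:0.516,0.300,-0.001 417:0.521,0.300,0.001
278 226:0.437,0.335,0.109 236:0.440,0.335,0.108 246:0.442,0.334,0.108 256:0.433,0.309,0.044 266:0.437,0.310,0.045 276:0.442,0.310,0.045 286:0.446,0.306,0.036 296:0.448,0.292,0.000 306:0.454,0.292,-0.000 316:0.461,0.292,-0.000 326:0.467,0.292,0.000 336:0.473,0.292,-0.000 346:0.479,0.292,-0.000 356:0.480,0.309,0.044 366:0.484,0.309,0.043 376:0.489,0.309,0.044 386:0.480,0.335,0.108 396:0.482,0.335,0.109 407:0.485,0.335,0.109 418:0.488,0.335,0.109
285 226:0.438,0.334,0.112 236:0.441,0.335,0.113 246:0.444,0.335,0.114 256:0.434,0.309,0.052 266:0.439,0.310,0.053 276:0.443,0.309,0.052 286:
[... 943 characters left out ...]
0.246,0.000 317:0.461,0.247,0.002 327:0.467,0.247,0.001 337:0.474,0.245,-0.001 347:0.480,0.246,0.001 357:0.477,0.293,0.075 367:0.479,0.300,0.085 377:0.479,0.311,0.103 387:0.478,0.323,0.121 397:0.480,0.325,0.124 407:0.482,0.324,0.124 417:0.484,0.325,0.125
360 226:0.440,0.320,0.124 236:0.443,0.320,0.124 246:0.444,0.318,0.120 256:0.444,0.308,0.106 267:0.444,0.296,0.088 277:0.446,0.290,0.079 287:0.441,0.235,0.000 297:0.448,0.234,-0.001 307:0.454,0.235,-0.000 317:0.461,0.235,0.000 327:0.468,0.235,0.000 337:0.474,0.235,0.000 347:0.481,0.235,0.001 357:0.487,0.235,0.000 367:0.479,0.295,0.087 377:0.479,0.308,0.105 387:0.480,0.315,0.117 397:0.480,0.321,0.125 407:0.482,0.321,0.125 417:0.485,0.320,0.123
```

View pics/c2.png

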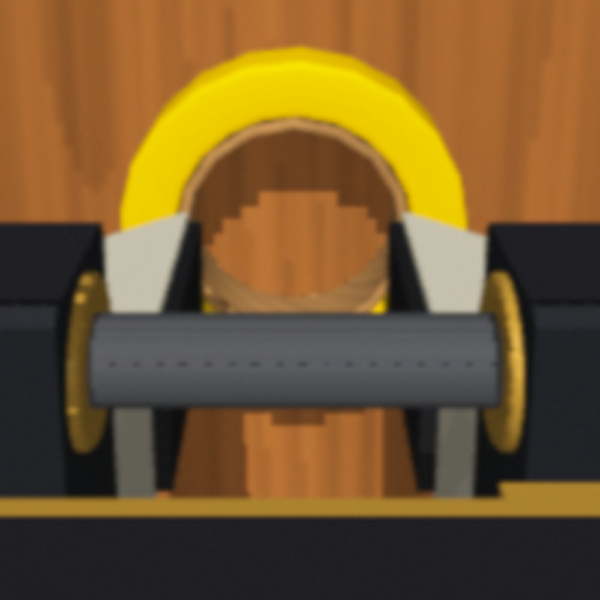

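Run:
```python
from h import *
st=status.observe(); print(st["time"],st["opening"],st["contact_force"])
d=eyes.read_camera("side"); a=cv2.resize(d["img"][120:240,180:320,::-1],(700,600),interpolation=2); cv2.imwrite("pics/sd3.png",a)
for n in ("scene","side"):
    d=eyes.read_camera(n); px,P=cloud(d,np.ones((480,640),np.uint8))
    s=(abs(P[:,0]-.461)<.1)&(abs(P[:,1]-.298)<.045)&(P[:,2]>.006)&(P[:,2]<.1)
    Q=P[s];q=px[s]
    for z in np.arange(.005,.1,.01):
        k=(Q[:,2]>=z)&(Q[:,2]<z+.01)
        if k.sum(): print(n,z.round(3),k.sum(),Q[k].min(0).round(3),Q[k].max(0).round(3),d["img"][q[k][:,1],q[k][:,0]].mean(0).round())
```

```text
2.9667 0.02720534802622146 [ 0.58693985 -0.4288167  -0.64222539]
scene 0.005 61 [0.449 0.28  0.006] [0.494 0.33  0.015] [169. 139.  23.]
scene 0.015 13 [0.455 0.289 0.015] [0.494 0.33  0.018] [182. 152.  48.]
side 0.005 138 [0.426 0.261 0.006] [0.488 0.327 0.015] [162. 133.  55.]
side 0.015 112 [0.427 0.264 0.015] [0.492 0.329 0.02 ] [206. 175.  69.]
side 0.025 1 [0.473 0.293 0.034] [0.473 0.293 0.034] [109.  88.  40.]
side 0.035 28 [0.442 0.282 0.036] [0.484 0.308 0.045] [104.  93.  75.]
side 0.045 47 [0.432 0.282 0.046] [0.488 0.308 0.055] [105. 100.  89.]
side 0.055 61 [0.432 0.283 0.055] [0.487 0.312 0.065] [112. 107.  96.]
side 0.065 66 [0.432 0.282 0.065] [0.489 0.31  0.075] [113. 108.  96.]
side 0.075 61 [0.431 0.282 0.075] [0.491 0.305 0.085] [114. 109.  98.]
side 0.085 41 [0.431 0.285 0.085] [0.489 0.31  0.095] [131. 126. 112.]
side 0.095 9 [0.42  0.283 0.096] [0.543 0.329 0.1  ] [121. 116. 103.]
```

View pics/sd3.png

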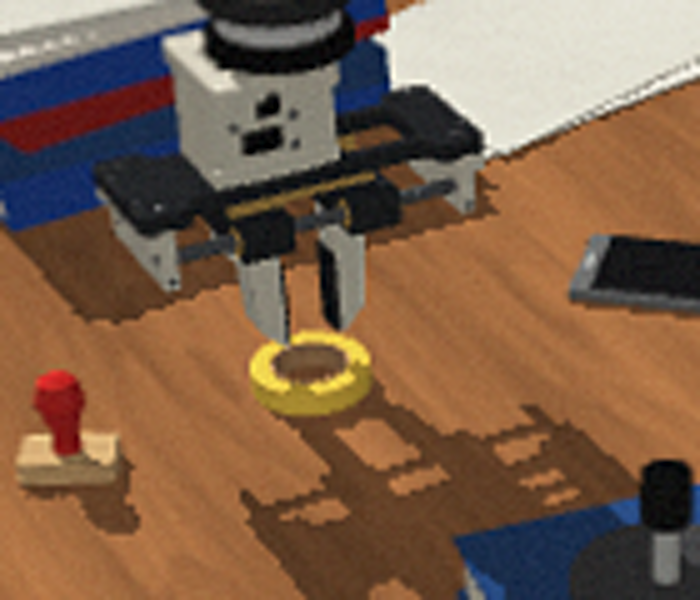

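The side view at about (305,330) in the crop shows the fingers shut in the air above the roll. Depth from the wrist and side cameras puts the real fingertips at z≈0.035 while the state says TCP z=0.004. So the fingertips are about 31 mm higher than reported, and the gripper body shows the same offset. The roll hasn't moved. I'll open, then go lower in small steps while watching the force.

Call:
jog_arm([
  [1, [0, 0, 0], [0, 0, 0]],
  [1, [0, 0, 0], [0, 0, 0]],
  [1, [0, 0, 0], [0, 0, 0]],
  [1, [0, 0, 0], [0, 0, 0]],
  [1, [0, 0, 0], [0, 0, 0]],
  [1, [0, 0, 0], [0, 0, 0]],
  [1, [0, 0, 0], [0, 0, 0]],
  [1, [0, 0, 0], [0, 0, 0]],
  [1, [0, 0, 0], [0, 0, 0]],
  [1, [0, 0, 0], [0, 0, 0]],
])

```text
time: 3.95
tool_pos: [0.4609, 0.2982, 0.0043]
tool_rot: [3.142, -0.0, 1.571]
contact_force: [0.4, -0.8, -0.3]
opening: 0.0768
```

Call:
jog_arm([
  [1, [0, 0, 0.005], [0, 0, 0]],
  [1, [0, 0, 0.01], [0, 0, 0]],
  [1, [0, 0, 0.014], [0, 0, 0]],
  [1, [0, 0, 0.017], [0, 0, 0]],
  [1, [0, 0, 0.02], [0, 0, 0]],
  [1, [0, 0, 0.02], [0, 0, 0]],
])

```text
time: 4.45
tool_pos: [0.4605, 0.298, -0.0165]
tool_rot: [-3.14, 0.0, 1.571]
contact_force: [-0.4, 0.6, -0.1]
opening: 0.0921
```

```bash
cat > tip.py <<'E'
from h import *
import sys
st=status.observe(); print(round(st["time"],2),np.round(st["tool_pos"],4),round(st["opening"],4),np.round(st["contact_force"],2))
x,y=st["tool_pos"][:2]
d=eyes.read_camera("side"); px,P=cloud(d,np.ones((480,640),np.uint8)); C=d["img"][px[:,1],px[:,0]].astype(int)
s=(abs(P[:,0]-x)<.1)&(abs(P[:,1]-y)<.03)&(P[:,2]<.1)&(P[:,2]>.003)&((C.max(1)-C.min(1))<45)
Q=P[s]; print("tips z sorted",np.sort(Q[:,2])[:15].round(4)); print(Q.min(0).round(3),Q.max(0).round(3))
K=d["camera_matrix"];p=(np.r_[x,y,.03]-d["T"][:3,3])@d["T"][:3,:3]; u,v=int(K[0,0]*p[0]/p[2]+K[0,2]),int(K[1,1]*p[1]/p[2]+K[1,2])
v0=max(v-60,0);u0=max(u-70,0)
cv2.imwrite(f"pics/{sys.argv[1]}.png",cv2.resize(d["img"][v0:v0+120,u0:u0+140,::-1],(700,600),interpolation=2))
E
python3 tip.py sd4
```

```text
4.45 [ 0.4605  0.298  -0.0165] 0.0921 [-0.44  0.56 -0.08]
tips z sorted [0.0107 0.0133 0.0147 0.0162 0.0165 0.0174 0.0179 0.0186 0.0193 0.0197
 0.0204 0.0208 0.021  0.0211 0.0211]
[0.372 0.268 0.011] [0.524 0.325 0.099]
```

View pics/sd4.png

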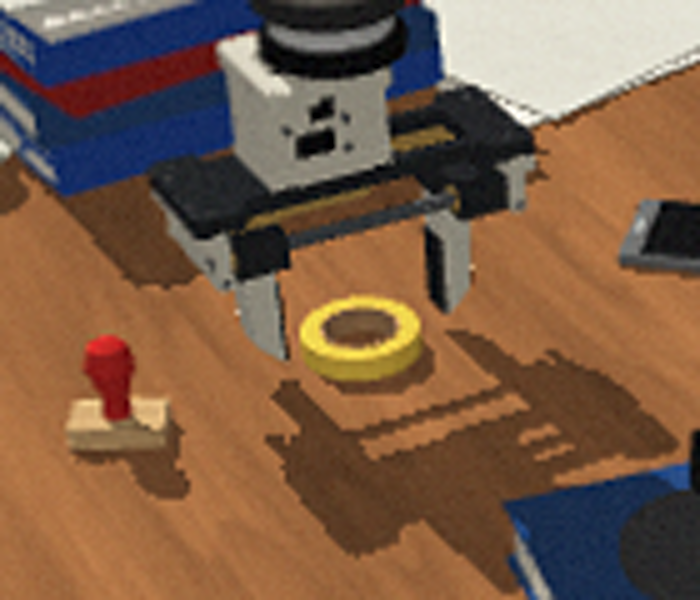

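The reported TCP is below the table with no contact and the tips visibly hover at about 15 mm, which confirms the 31 mm offset. I'm going 11 mm lower and closing.

Call:
jog_arm([
  [1, [0, 0, 0.004], [0, 0, 0]],
  [1, [0, 0, 0.008], [0, 0, 0]],
  [1, [0, 0, 0.011], [0, 0, 0]],
  [1, [0, 0, 0.011], [0, 0, 0]],
  [-1, [0, 0, 0.011], [0, 0, 0]],
  [-1, [0, 0, 0.011], [0, 0, 0]],
  [-1, [0, 0, 0.011], [0, 0, 0]],
  [-1, [0, 0, 0.011], [0, 0, 0]],
  [-1, [0, 0, 0.011], [0, 0, 0]],
  [-1, [0, 0, 0.011], [0, 0, 0]],
  [-1, [0, 0, 0.011], [0, 0, 0]],
  [-1, [0, 0, 0.011], [0, 0, 0]],
], squeeze=12)

```text
time: 5.5
tool_pos: [0.4611, 0.2982, -0.0265]
tool_rot: [3.141, -0.0, 1.571]
contact_force: [-0.5, -0.1, 0.5]
opening: 0.0656
```

```bash
python3 tip.py sd5
```

```text
5.5 [ 0.4611  0.2982 -0.0265] 0.0656 [-0.53 -0.13  0.52]
tips z sorted [0.0039 0.0044 0.006  0.0064 0.0069 0.0073 0.0074 0.0078 0.0085 0.0101
 0.0106 0.0109 0.012  0.0121 0.0123]
[0.366 0.268 0.004] [0.542 0.325 0.1  ]
```

View pics/sd5.png

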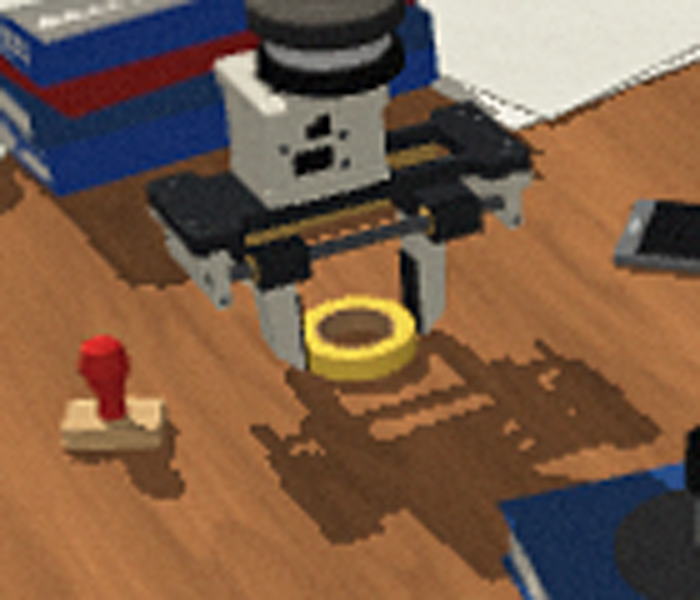

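Opening 65.6 mm matches the roll's 66 mm, so it's gripped. I'm lifting 140 mm and carrying it over the stand.

Call:
jog_arm([
  [-1, [0, 0, -0.02], [0, 0, 0]],
  [-1, [0, 0, -0.055], [0, 0, 0]],
  [-1, [0, 0, -0.095], [0, 0, 0]],
  [-1, [0, 0, -0.13], [0, 0, 0]],
  [-1, [0, 0, -0.15], [0, 0, 0]],
  [-1, [-0.02, 0.003, -0.15], [0, 0, 0]],
  [-1, [-0.05, 0.008, -0.15], [0, 0, 0]],
  [-1, [-0.085, 0.013, -0.15], [0, 0, 0]],
  [-1, [-0.12, 0.019, -0.15], [0, 0, 0]],
  [-1, [-0.155, 0.025, -0.15], [0, 0, 0]],
  [-1, [-0.19, 0.03, -0.15], [0, 0, 0]],
  [-1, [-0.2, 0.032, -0.15], [0, 0, 0]],
])

```text
time: 6.55
tool_pos: [0.4933, 0.0941, 0.1232]
tool_rot: [-3.141, 0.001, 1.568]
contact_force: [-0.1, 0.5, -0.2]
opening: 0.0659
```

Call:
jog_arm([
  [-1, [-0.025, 0.004, 0], [0, 0, 0]],
  [-1, [-0.055, 0.009, 0], [0, 0, 0]],
  [-1, [-0.08, 0.013, 0], [0, 0, 0]],
  [-1, [-0.095, 0.015, 0], [0, 0, 0]],
  [-1, [-0.1, 0.016, 0], [0, 0, 0]],
  [-1, [-0.1, 0.016, 0], [0, 0, 0]],
  [-1, [-0.1, 0.016, 0], [0, 0, 0]],
  [-1, [-0.1, 0.016, 0], [0, 0, 0]],
])

```text
time: 7.22
tool_pos: [0.5087, -0.0006, 0.1232]
tool_rot: [-3.141, -0.001, 1.572]
contact_force: [0.2, -0.0, -0.2]
opening: 0.0658
```

```bash
python3 w.py w6
python3 - <<'E'
from h import *
ims=[]
for n in ("scene","side"):
    d=eyes.read_camera(n); img=d["img"]
    b=max(blobs(cv2.inRange(hsv(d),*YEL),20),key=lambda b:b.sum()); px,P=cloud(d,b)
    zt=np.percentile(P[:,2],90); print(n,"Y",len(P),P.min(0).round(4),P.max(0).round(4),P.mean(0).round(4))
    px,P=cloud(d,np.ones((480,640),np.uint8)); C=img[px[:,1],px[:,0]].astype(int)
    s=(C.max(1)<75)&(abs(P[:,0]-.51)<.025)&(abs(P[:,1])<.025)&(P[:,2]>.08)&(P[:,2]<.106)
    if s.sum(): Q=P[s]; print("knob",s.sum(),Q.min(0).round(4),Q.max(0).round(4))
    u,v=(323,200) if n=="scene" else (313,190)
    ims.append(cv2.resize(img[v-80:v+80,u-50:u+50,::-1],(375,600),interpolation=2))
cv2.imwrite("pics/h6.png",cv2.hconcat(ims))
E
```

```text
t 7.2167 tcp [ 0.5087 -0.0006  0.1232] [-3.1412e+00 -5.0000e-04  1.5719e+00] F [ 0.21 -0.04 -0.21] op 0.0658
Y [250 228] [386 303] 4596 c [5.096e-01 5.000e-04] D 0.064 ztop 0.1653
Y [267 336] [369 359] 1594 c [ 0.509  -0.0076] D 0.0527 ztop 0.1654
scene Y 273 [ 3.503e-01 -6.840e-02 -3.000e-04] [0.5412 0.0311 0.1676] [0.5118 0.0179 0.1619]
knob 150 [ 0.4987 -0.0113  0.0803] [0.5214 0.0108 0.1049]
side Y 56 [ 0.486  -0.0324  0.1639] [0.5398 0.0139 0.1682] [ 0.5178 -0.016   0.1657]
knob 130 [ 0.4942 -0.0138  0.08  ] [0.5173 0.0112 0.1041]
```

View pics/h6.png

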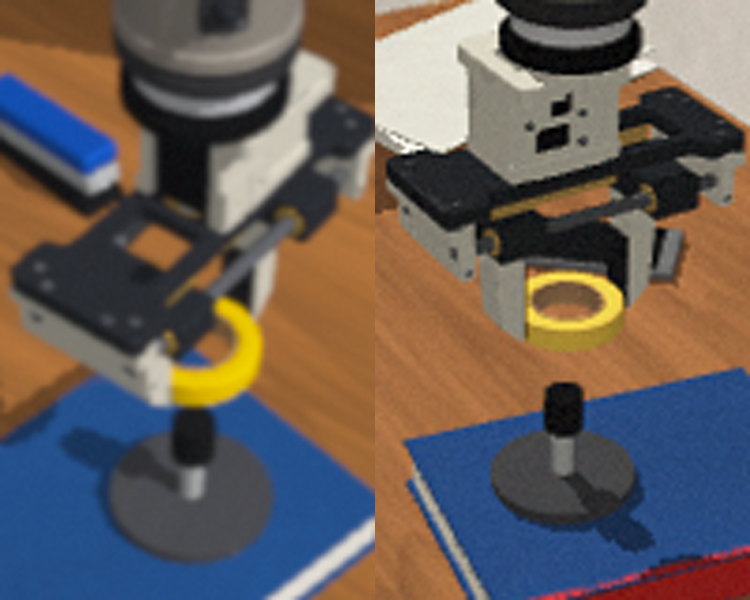

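View pics/w6.png

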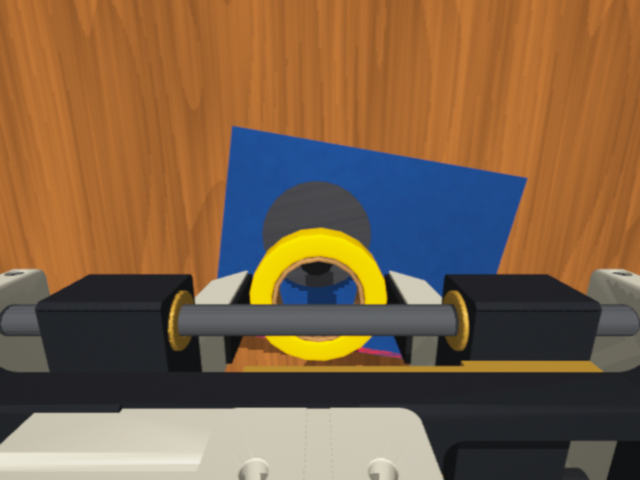

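The roll is held level with its top at z≈0.165, as expected, and the base disc is visible around (317,232). I'm measuring the disc centre from the same camera, so the two share any calibration error.

```bash
cat > base.py <<'E'
from h import *
st=status.observe(); d=eyes.read_camera("wrist"); T=T_of(d,st); C=d["img"].astype(int)
m=((C.max(2)<95)&((C.max(2)-C.min(2))<25)).astype(np.uint8)
px,P=cloud(d,m,T); s=(abs(P[:,2]-.043)<.006)&(np.hypot(P[:,0]-.5085,P[:,1]+.0015)<.06)
Q=P[s]; q=px[s]; print("n",s.sum(),Q.min(0).round(4),Q.max(0).round(4))
# arc: far/left/right border pixels (first row per column)
W=plane(d,q,.043,T)
arc=np.array([q[q[:,0]==u][np.argmin(q[q[:,0]==u][:,1])] for u in np.unique(q[:,0])])
A=plane(d,arc,.043,T)
for _ in range(4):
    c,r=circ(A); e=abs(np.hypot(*(A[:,:2]-c).T)-r); A=A[e<max(.0008,np.percentile(e,90))] 
print("base c",c.round(4),"D",round(2*r,4),len(A))
# fixed radius fit
from scipy.optimize import least_squares
f=least_squares(lambda c:np.hypot(*(A[:,:2]-c).T)-.045,c,loss='soft_l1',f_scale=.001); print("fixedR c",f.x.round(4),"rms",np.sqrt((f.fun**2).mean()).round(5))
E
python3 base.py
```

```text
n 5180 [ 0.4642 -0.0446  0.0402] [0.5518 0.0438 0.0458]
base c [5.08e-01 4.00e-04] D 0.087 107
fixedR c [ 0.508  -0.0014] rms 0.00044
```

Stand axis is at (0.508, -0.001) and the held roll at (0.509, 0.000). That's within about 1 mm, against 8 mm of clearance. I'm lowering most of the way over the knob.

Call:
jog_arm([
  [-1, [-0.001, -0.001, 0.015], [0, 0, 0]],
  [-1, [-0.001, -0.001, 0.03], [0, 0, 0]],
  [-1, [-0.001, -0.001, 0.04], [0, 0, 0]],
  [-1, [-0.001, -0.001, 0.05], [0, 0, 0]],
  [-1, [-0.001, -0.001, 0.06], [0, 0, 0]],
  [-1, [-0.001, -0.001, 0.07], [0, 0, 0]],
  [-1, [-0.001, -0.001, 0.08], [0, 0, 0]],
  [-1, [-0.001, -0.001, 0.09], [0, 0, 0]],
  [-1, [-0.001, -0.001, 0.095], [0, 0, 0]],
  [-1, [-0.001, -0.001, 0.095], [0, 0, 0]],
])

```text
time: 8.25
tool_pos: [0.5072, -0.0027, 0.027]
tool_rot: [-3.139, -0.0, 1.571]
contact_force: [-0.4, 0.2, -1.0]
opening: 0.066
```

```bash
python3 tip.py sd7;python3 w.py w7;python3 base.py
```

```text
8.25 [ 0.5072 -0.0027  0.027 ] 0.066 [-0.39  0.21 -0.95]
tips z sorted [0.0041 0.0043 0.0046 0.0047 0.0049 0.005  0.0053 0.0054 0.0058 0.006
 0.0061 0.0061 0.0061 0.0069 0.0072]
[ 0.42  -0.033  0.004] [0.559 0.027 0.1  ]
t 8.3 tcp [ 0.5076 -0.0028  0.0277] [-3.1404e+00 -3.0000e-04  1.5707e+00] F [-1.06  0.34 -1.06] op 0.0659
Y [250 228] [386 303] 4633 c [ 5.082e-01 -5.000e-04] D 0.0623 ztop 0.0698
Y [266 336] [370 359] 781 c [ 0.5079 -0.0081] D 0.0553 ztop 0.07
n 6972 [ 0.464  -0.0175  0.0377] [0.5517 0.0444 0.0484]
base c [0.508 0.001] D 0.0869 161
fixedR c [ 0.508  -0.0008] rms 0.00043
```

View pics/sd7.png

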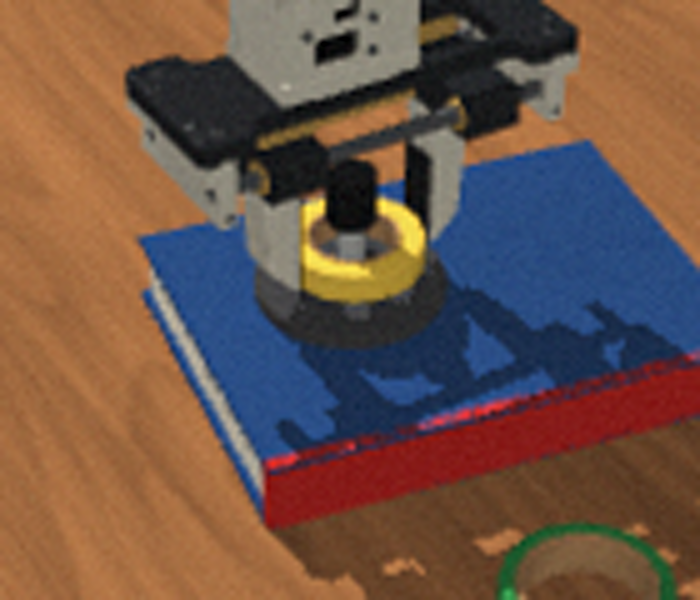

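View pics/w7.png

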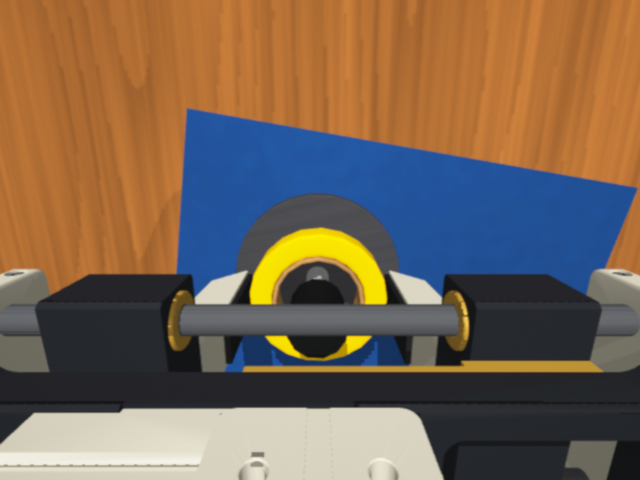

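The roll is around the post with the knob poking through, roll underside at about z=0.0545. I'm lowering the last 11 mm and releasing.

Call:
jog_arm([
  [-1, [0.001, 0, 0.004], [0, 0, 0]],
  [-1, [0.001, 0, 0.008], [0, 0, 0]],
  [-1, [0.001, 0, 0.01], [0, 0, 0]],
  [-1, [0.001, 0, 0.011], [0, 0, 0]],
  [-1, [0.001, 0, 0.011], [0, 0, 0]],
  [-1, [0.001, 0, 0.011], [0, 0, 0]],
])

```text
time: 8.9
tool_pos: [0.508, -0.0018, 0.0173]
tool_rot: [-3.142, -0.0, 1.571]
contact_force: [-0.2, -0.0, -0.4]
opening: 0.0661
```

```bash
python3 w.py w8
```

```text
t 8.9 tcp [ 0.508  -0.0018  0.0173] [-3.1416e+00 -1.0000e-04  1.5708e+00] F [-0.24 -0.02 -0.43] op 0.0661
Y [250 228] [386 303] 4638 c [5.085e-01 4.000e-04] D 0.0624 ztop 0.0594
Y [348 336] [370 352] 241 c [ 0.5284 -0.0245] D 0.0122 ztop 0.0594
```

Call:
jog_arm([
  [-1, [0, 0, 0.001], [0, 0, 0]],
  [-1, [0, 0, 0.001], [0, 0, 0]],
  [1, [0, 0, 0.001], [0, 0, 0]],
  [1, [0, 0, 0.001], [0, 0, 0]],
  [1, [0, 0, 0.001], [0, 0, 0]],
  [1, [0, 0, 0.001], [0, 0, 0]],
  [1, [0, 0, 0.001], [0, 0, 0]],
  [1, [0, 0, 0.001], [0, 0, 0]],
  [1, [0, 0, 0.001], [0, 0, 0]],
  [1, [0, 0, 0.001], [0, 0, 0]],
])

```text
time: 9.78
tool_pos: [0.508, -0.0018, 0.0163]
tool_rot: [-3.142, -0.0, 1.571]
contact_force: [-0.1, -0.3, -0.2]
opening: 0.0918
```

```bash
python3 tip.py sd9;python3 w.py w9;python3 base.py
```

```text
9.78 [ 0.508  -0.0018  0.0163] 0.0918 [-0.07 -0.28 -0.17]
tips z sorted [0.0031 0.0038 0.0039 0.0044 0.0046 0.0048 0.0053 0.0053 0.006  0.006
 0.0066 0.0068 0.0072 0.0084 0.0085]
[ 0.423 -0.032  0.003] [0.574 0.028 0.1  ]
t 9.8333 tcp [ 0.508  -0.0018  0.0163] [ 3.1416e+00 -1.0000e-04  1.5708e+00] F [ 0.01 -0.82 -0.13] op 0.0919
Y [250 228] [386 303] 4610 c [0.5088 0.0009] D 0.0616 ztop 0.0586
Y [349 336] [371 352] 253 c [ 0.5283 -0.0241] D 0.0116 ztop 0.0585
n 8410 [ 0.4602 -0.0406  0.0378] [0.5571 0.0445 0.049 ]
base c [0.5079 0.0016] D 0.0861 162
fixedR c [ 0.508  -0.0006] rms 0.00043
```

View pics/sd9.png

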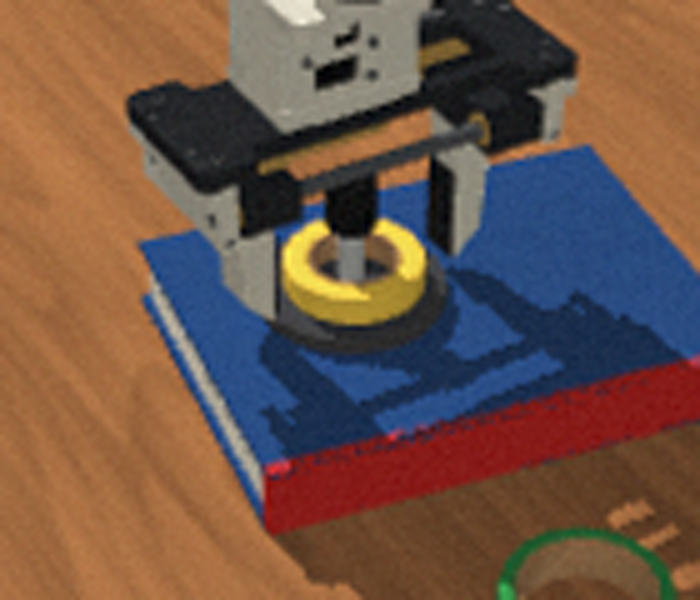

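View pics/w9.png

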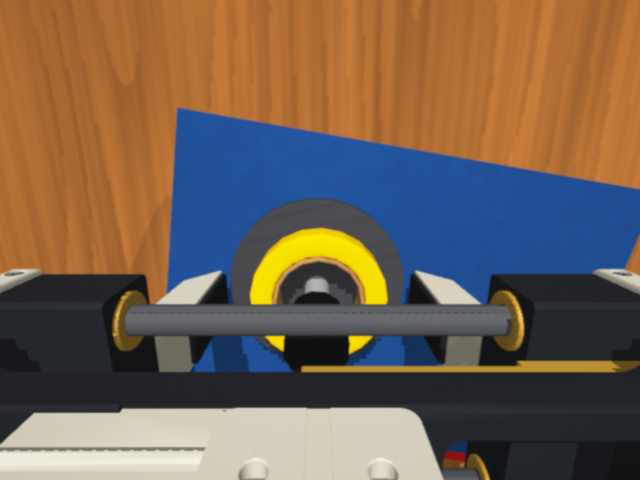

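Released flat and centred, to within about 1 mm. I'm raising straight up, then moving over the small green roll.

Call:
jog_arm([
  [1, [0, 0, -0.015], [0, 0, 0]],
  [1, [0, 0, -0.04], [0, 0, 0]],
  [1, [0, 0, -0.075], [0, 0, 0]],
  [1, [0, 0, -0.105], [0, 0, 0]],
  [1, [0, 0, -0.12], [0, 0, 0]],
  [1, [0, 0, -0.12], [0, 0, 0]],
])

```text
time: 10.43
tool_pos: [0.5103, -0.0021, 0.1402]
tool_rot: [3.134, 0.001, 1.571]
contact_force: [0.7, 0.4, 0.8]
opening: 0.0917
```

```bash
python3 w.py w10; python3 base.py
```

```text
t 10.4333 tcp [ 0.5103 -0.0021  0.1402] [3.1341e+00 1.1000e-03 1.5708e+00] F [0.7  0.38 0.8 ] op 0.0917
Y [276 195] [353 271] 2449 c [ 0.5087 -0.0017] D 0.0646 ztop 0.0588
n 3525 [ 0.4642 -0.0446  0.0404] [0.5519 0.0437 0.0469]
base c [5.08e-01 3.00e-04] D 0.0869 102
fixedR c [ 0.5079 -0.0015] rms 0.00047
```

View pics/w10.png

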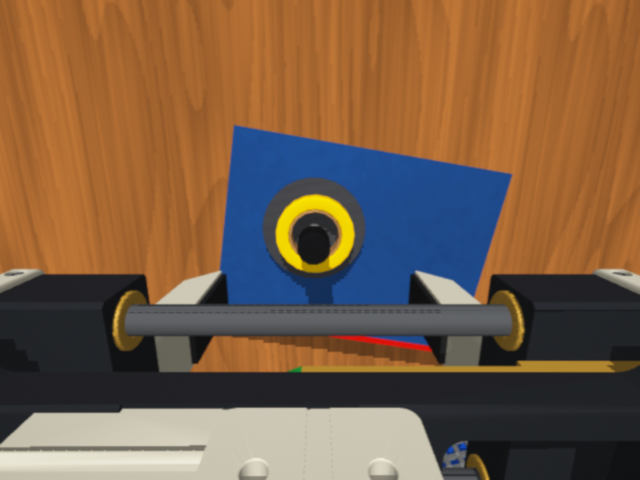

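Call:
jog_arm([
  [1, [-0.03, 0, 0], [0, 0, 0]],
  [1, [-0.07, 0, 0], [0, 0, 0]],
  [1, [-0.11, 0, 0], [0, 0, 0]],
  [1, [-0.15, 0, 0], [0, 0, 0]],
  [1, [-0.19, 0, 0], [0, 0, 0]],
  [1, [-0.23, 0, 0], [0, 0, 0]],
  [1, [-0.27, 0, 0], [0, 0, 0]],
  [1, [-0.295, -0.001, 0], [0, 0, 0]],
  [1, [-0.312, -0.001, 0], [0, 0, 0]],
  [1, [-0.312, -0.001, 0], [0, 0, 0]],
  [1, [-0.312, -0.001, 0], [0, 0, 0]],
  [1, [-0.312, -0.001, 0], [0, 0, 0]],
])

```text
time: 11.53
tool_pos: [0.5064, -0.3124, 0.1349]
tool_rot: [-3.14, -0.002, 1.571]
contact_force: [0.7, -0.2, 1.3]
opening: 0.0918
```

```bash
python3 w.py w11
```

```text
t 11.5333 tcp [ 0.5064 -0.3124  0.1349] [-3.1396e+00 -2.3000e-03  1.5710e+00] F [ 0.7  -0.21  1.34] op 0.0918
G [266  54] [351 146] 1954 c [ 0.4989 -0.2037] D 0.0723 ztop 0.0211
G [290 198] [345 254] 811 c [ 0.5065 -0.3137] D 0.0526 ztop 0.0157
G [222 270] [262 303] 589 c [ 0.4244 -0.3856] D 0.0461 ztop 0.021
G [210 336] [247 343] 200 c [ 0.4159 -0.4159] D 0.0383 ztop 0.0214
```

View pics/w11.png

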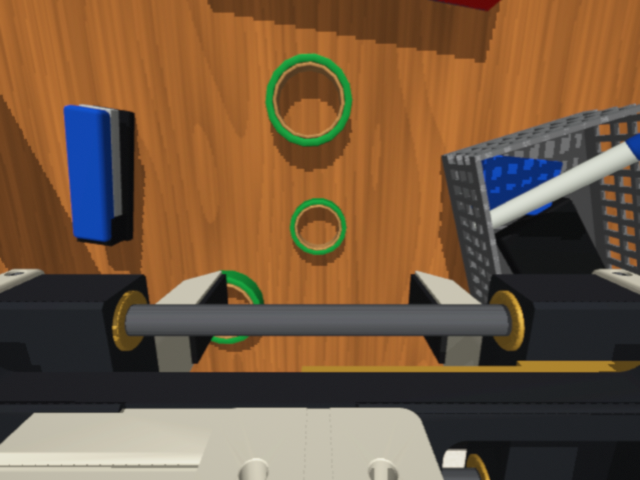

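The wrist view shows the small roll at (317,227), 53 mm across, centred at (0.5065, -0.3137). The lookalikes are at (309,100) and (235,305), and the basket is to the right. I'm checking basket clearance against the gripper body.

Run:
```python
from h import *
st=status.observe(); d=eyes.read_camera("wrist"); T=T_of(d,st)
px,P=cloud(d,np.ones((480,640),np.uint8),T)
s=(P[:,2]>.03)&(P[:,2]<.12)&(P[:,0]>.57)&(px[:,1]<268)&(px[:,0]>430)
for y in np.arange(-.38,-.18,.02):
    k=s&(abs(P[:,1]-y)<.01)
    if k.sum(): print(y.round(2),k.sum(),"xmin",P[k][:,0].min().round(4),"zmax",P[k][:,2].max().round(3))
d=eyes.read_camera("scene"); px,P=cloud(d,np.ones((480,640),np.uint8))
s=(px[:,0]>80)&(px[:,0]<205)&(px[:,1]>190)&(px[:,1]<285)&(P[:,2]>.04)&(P[:,2]<.12)
for y in np.arange(-.50,-.18,.03):
    k=s&(abs(P[:,1]-y)<.015)
    if k.sum(): print(y.round(2),k.sum(),"xmin",np.sort(P[k][:,0])[:3].round(4),"zmax",P[k][:,2].max().round(3))
```

```text
-0.34 493 xmin 0.6455 zmax 0.071
-0.32 980 xmin 0.6394 zmax 0.071
-0.3 1561 xmin 0.6333 zmax 0.072
-0.28 2136 xmin 0.6269 zmax 0.072
-0.26 2327 xmin 0.6209 zmax 0.089
-0.24 2084 xmin 0.6201 zmax 0.093
-0.22 1421 xmin 0.6796 zmax 0.072
-0.2 1 xmin 0.7457 zmax 0.034
-0.5 8 xmin [0.7049 0.7079 0.7108] zmax 0.057
-0.41 368 xmin [0.6661 0.6673 0.6673] zmax 0.073
-0.38 357 xmin [0.6565 0.659  0.6595] zmax 0.074
-0.35 233 xmin [0.6483 0.6488 0.6488] zmax 0.072
-0.32 222 xmin [0.6399 0.6407 0.6409] zmax 0.075
-0.29 260 xmin [0.6298 0.6309 0.6314] zmax 0.074
-0.26 300 xmin [0.6212 0.6215 0.6219] zmax 0.094
-0.23 595 xmin [0.6304 0.6313 0.6319] zmax 0.108
-0.2 58 xmin [0.7312 0.7324 0.7329] zmax 0.073
```

Clearance to the basket is at least 25 mm. I'm descending and gripping.

Call:
jog_arm([
  [1, [0, 0, 0.035], [0, 0, 0]],
  [1, [0, 0, 0.07], [0, 0, 0]],
  [1, [0, 0, 0.1], [0, 0, 0]],
  [1, [0, 0, 0.125], [0, 0, 0]],
  [1, [0, 0, 0.145], [0, 0, 0]],
  [1, [0, 0, 0.156], [0, 0, 0]],
  [1, [0, 0, 0.163], [0, 0, 0]],
  [1, [0, 0, 0.163], [0, 0, 0]],
  [1, [0, 0, 0.163], [0, 0, 0]],
  [-1, [0, 0, 0.163], [0, 0, 0]],
  [-1, [0, 0, 0.163], [0, 0, 0]],
  [-1, [0, 0, 0.163], [0, 0, 0]],
], squeeze=10)

```text
time: 12.68
tool_pos: [0.5075, -0.3142, -0.0256]
tool_rot: [3.14, 0.001, 1.571]
contact_force: [-0.0, -0.2, 0.4]
opening: 0.0765
```

Call:
jog_arm([
  [-1, [0, 0, 0], [0, 0, 0]],
  [-1, [0, 0, 0], [0, 0, 0]],
  [-1, [0, 0, 0], [0, 0, 0]],
  [-1, [0, 0, 0], [0, 0, 0]],
  [-1, [0, 0, 0], [0, 0, 0]],
  [-1, [0, 0, 0], [0, 0, 0]],
])

```text
time: 13.18
tool_pos: [0.507, -0.3139, -0.0266]
tool_rot: [3.141, 0.0, 1.571]
contact_force: [-0.9, 0.6, 1.0]
opening: 0.053
```

```bash
python3 tip.py sd12; python3 w.py w12
```

```text
13.18 [ 0.507  -0.3139 -0.0266] 0.053 [-0.86  0.57  1.03]
tips z sorted [0.0031 0.0031 0.0032 0.0032 0.0033 0.0036 0.0044 0.0061 0.0066 0.0081
 0.0082 0.0085 0.0092 0.0096 0.0098]
[ 0.413 -0.344  0.003] [ 0.599 -0.284  0.099]
t 13.2333 tcp [ 0.5069 -0.3138 -0.0266] [-3.1416 -0.      1.5708] F [ 0.27 -0.09  2.88] op 0.053
G [198   0] [391 138] 6003 c [ 0.4988 -0.2042] D 0.0717 ztop 0.0211
G [262 240] [374 303] 2221 c [ 0.5076 -0.3128] D 0.0523 ztop 0.0155
G [281 336] [354 349] 562 c [ 0.5076 -0.3218] D 0.0393 ztop 0.0156
```

View pics/sd12.png

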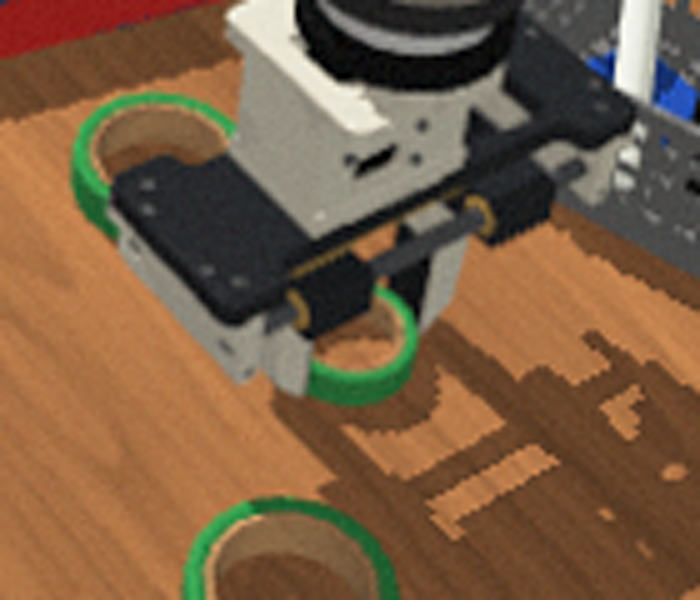

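Gripped, with opening 53 mm for a 54 mm roll. I'm lifting and carrying it to the stand.

Call:
jog_arm([
  [-1, [0, 0, -0.02], [0, 0, 0]],
  [-1, [0, 0, -0.055], [0, 0, 0]],
  [-1, [0, 0, -0.095], [0, 0, 0]],
  [-1, [0, 0, -0.13], [0, 0, 0]],
  [-1, [0, 0, -0.15], [0, 0, 0]],
  [-1, [0.02, 0, -0.15], [0, 0, 0]],
  [-1, [0.05, 0, -0.15], [0, 0, 0]],
  [-1, [0.085, 0, -0.15], [0, 0, 0]],
  [-1, [0.12, 0, -0.15], [0, 0, 0]],
  [-1, [0.155, 0, -0.15], [0, 0, 0]],
  [-1, [0.19, 0, -0.15], [0, 0, 0]],
  [-1, [0.21, 0.001, -0.15], [0, 0, 0]],
])

```text
time: 14.28
tool_pos: [0.5072, -0.1004, 0.1232]
tool_rot: [-3.141, -0.001, 1.572]
contact_force: [-0.1, 0.3, -0.7]
opening: 0.0527
```

Call:
jog_arm([
  [-1, [0.025, 0, 0], [0, 0, 0]],
  [-1, [0.055, 0, 0], [0, 0, 0]],
  [-1, [0.08, 0, 0], [0, 0, 0]],
  [-1, [0.095, 0, 0], [0, 0, 0]],
  [-1, [0.102, 0, 0], [0, 0, 0]],
  [-1, [0.102, 0, 0], [0, 0, 0]],
  [-1, [0.102, 0, 0], [0, 0, 0]],
  [-1, [0.102, 0, 0], [0, 0, 0]],
])

```text
time: 14.95
tool_pos: [0.5081, -0.0028, 0.1232]
tool_rot: [-3.142, 0.0, 1.57]
contact_force: [0.8, 0.0, 0.1]
opening: 0.0527
```

```bash
python3 w.py w13; python3 base.py;python3 tip.py sd13
```

```text
t 14.95 tcp [ 0.5081 -0.0028  0.1232] [-3.1416e+00  3.0000e-04  1.5700e+00] F [0.83 0.03 0.06] op 0.0527
G [262 239] [374 303] 2275 c [ 0.5086 -0.0015] D 0.0519 ztop 0.1652
G [282 336] [354 349] 540 c [ 0.5084 -0.0088] D 0.0422 ztop 0.1654
Y [277 197] [359 254] 1864 c [ 0.5087 -0.0016] D 0.0646 ztop 0.0587
Y [293 265] [343 278] 378 c [ 0.5087 -0.0175] D 0.0372 ztop 0.0589
n 3545 [ 0.4643 -0.0443  0.0402] [0.5519 0.044  0.0481]
base c [5.081e-01 3.000e-04] D 0.087 107
fixedR c [ 0.5081 -0.0014] rms 0.00045
15.05 [ 0.5081 -0.0029  0.1233] 0.0531 [ 0.65 -0.7   0.26]
tips z sorted [0.0031 0.0032 0.0032 0.0035 0.0035 0.0036 0.0037 0.0044 0.0047 0.0053
 0.0053 0.0054 0.006  0.0063 0.0064]
[ 0.422 -0.033  0.003] [0.56  0.027 0.1  ]
```

View pics/w13.png

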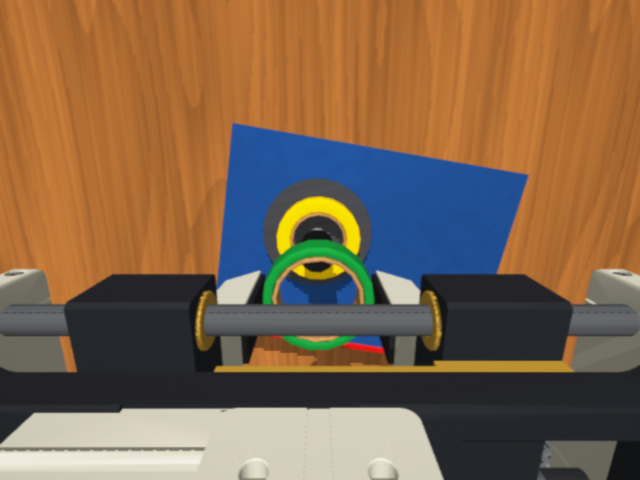

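View pics/sd13.png

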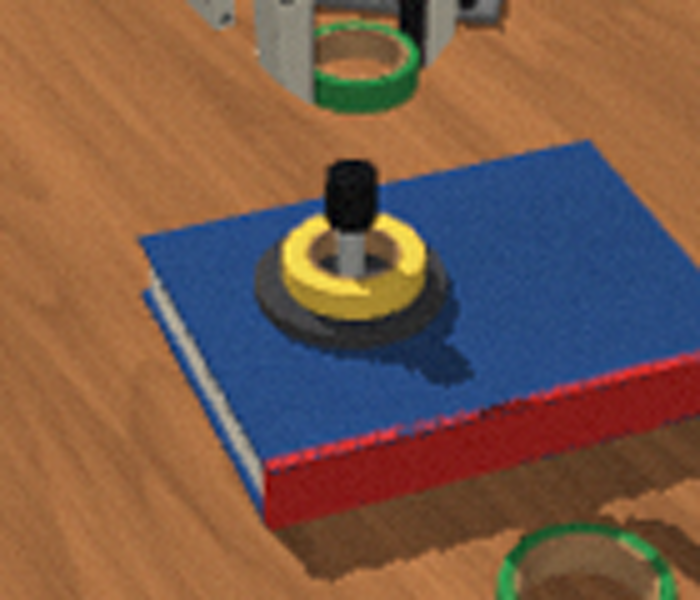

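The green roll at (0.5086, -0.0015) is aligned with the stand at (0.508, -0.0014). The yellow roll is seated and centred at z top 0.0587. I'm lowering.

Call:
jog_arm([
  [-1, [0.0005, 0, 0.015], [0, 0, 0]],
  [-1, [0.0005, 0, 0.03], [0, 0, 0]],
  [-1, [0.0005, 0, 0.04], [0, 0, 0]],
  [-1, [0.0005, 0, 0.05], [0, 0, 0]],
  [-1, [0.0005, 0, 0.06], [0, 0, 0]],
  [-1, [0.0005, 0, 0.07], [0, 0, 0]],
  [-1, [0.0005, 0, 0.08], [0, 0, 0]],
  [-1, [0.0005, 0, 0.086], [0, 0, 0]],
  [-1, [0.0005, 0, 0.09], [0, 0, 0]],
  [-1, [0.0005, 0, 0.09], [0, 0, 0]],
  [-1, [0.0005, 0, 0.09], [0, 0, 0]],
])

```text
time: 16.02
tool_pos: [0.5081, -0.0013, 0.0333]
tool_rot: [3.141, -0.0, 1.571]
contact_force: [-0.4, -0.1, -0.5]
opening: 0.0531
```

```bash
python3 w.py w14; python3 base.py;python3 tip.py sd14
```

```text
t 16.0167 tcp [ 0.5081 -0.0013  0.0333] [ 3.1414e+00 -1.0000e-04  1.5708e+00] F [-0.43 -0.15 -0.54] op 0.0531
G [261 241] [374 303] 2155 c [ 0.5086 -0.0009] D 0.0533 ztop 0.0754
Y [259 222] [377 278] 2225 c [0.5088 0.0011] D 0.061 ztop 0.0586
n 5653 [ 0.4638 -0.016   0.0379] [0.5522 0.0444 0.0488]
base c [0.508 0.001] D 0.0869 157
fixedR c [ 0.508  -0.0008] rms 0.00046
16.12 [ 0.5084 -0.0013  0.0338] 0.053 [-0.32  0.17 -0.43]
tips z sorted [0.003  0.0032 0.0037 0.0039 0.0041 0.0042 0.0044 0.0051 0.0053 0.0053
 0.0061 0.0068 0.007  0.0072 0.0072]
[ 0.422 -0.031  0.003] [0.553 0.028 0.1  ]
```

View pics/sd14.png

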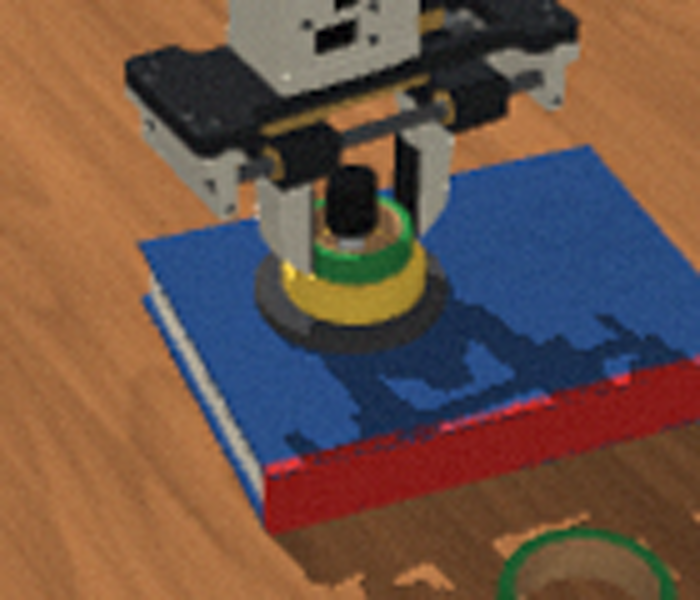

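The roll is about 1.7 mm above its seat. I'm lowering 1.6 mm and letting go.

Call:
jog_arm([
  [-1, [0, 0, 0.001], [0, 0, 0]],
  [-1, [0, 0, 0.0016], [0, 0, 0]],
  [-1, [0, 0, 0.0016], [0, 0, 0]],
  [1, [0, 0, 0.0016], [0, 0, 0]],
  [1, [0, 0, 0.0016], [0, 0, 0]],
  [1, [0, 0, 0.0016], [0, 0, 0]],
  [1, [0, 0, 0.0016], [0, 0, 0]],
  [1, [0, 0, 0.0016], [0, 0, 0]],
  [1, [0, 0, 0.0016], [0, 0, 0]],
  [1, [0, 0, 0.0016], [0, 0, 0]],
  [1, [0, 0, 0.0016], [0, 0, 0]],
  [1, [0, 0, 0.0016], [0, 0, 0]],
])

```text
time: 17.17
tool_pos: [0.5079, -0.0013, 0.0317]
tool_rot: [-3.142, -0.0, 1.571]
contact_force: [-0.6, 0.3, 0.4]
opening: 0.0919
```

Call:
jog_arm([
  [1, [0, 0, 0], [0, 0, 0]],
  [1, [0, 0, 0], [0, 0, 0]],
  [1, [0, 0, -0.015], [0, 0, 0]],
  [1, [0, 0, -0.04], [0, 0, 0]],
  [1, [0, 0, -0.07], [0, 0, 0]],
  [1, [0, 0, -0.09], [0, 0, 0]],
  [1, [0, 0, -0.1], [0, 0, 0]],
  [1, [0, 0, -0.1], [0, 0, 0]],
  [1, [0, 0, -0.1], [0, 0, 0]],
])

```text
time: 17.92
tool_pos: [0.5077, -0.0013, 0.1312]
tool_rot: [-3.141, -0.0, 1.571]
contact_force: [0.2, 0.7, 0.0]
opening: 0.0917
```

```bash
python3 w.py w15; python3 base.py;python3 tip.py sd15
```

```text
t 17.9167 tcp [ 0.5077 -0.0013  0.1312] [-3.1415e+00 -1.0000e-04  1.5707e+00] F [0.17 0.7  0.03] op 0.0917
G [284 208] [352 276] 1163 c [ 0.5086 -0.001 ] D 0.0526 ztop 0.0737
Y [279 197] [358 272] 1197 c [ 0.5087 -0.0016] D 0.0646 ztop 0.0589
n 3602 [ 0.4638 -0.0446  0.0404] [0.5519 0.0442 0.0482]
base c [5.079e-01 3.000e-04] D 0.0871 105
fixedR c [ 0.5079 -0.0015] rms 0.00045
18.02 [ 0.507  -0.0012  0.1302] 0.092 [1.01 0.22 0.56]
tips z sorted [0.0033 0.0038 0.0039 0.004  0.0043 0.0043 0.0048 0.005  0.0052 0.0052
 0.0053 0.0054 0.0058 0.0061 0.0065]
[ 0.424 -0.031  0.003] [0.558 0.028 0.1  ]
```

View pics/sd15.png

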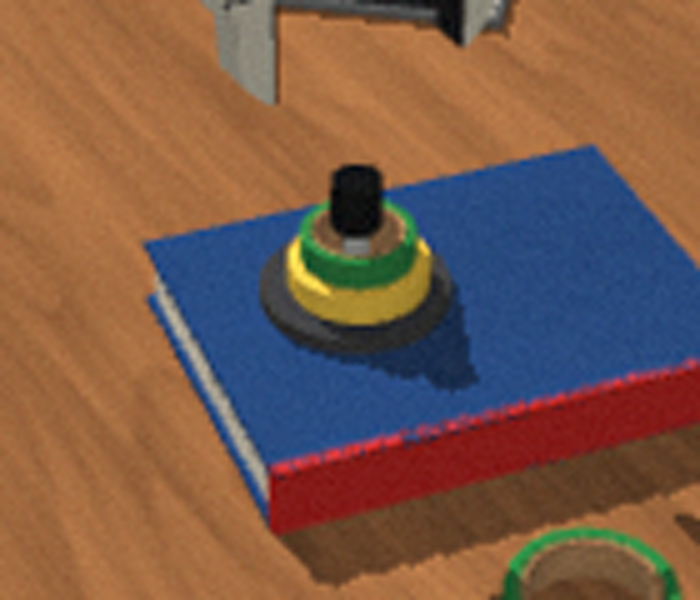

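View pics/w15.png

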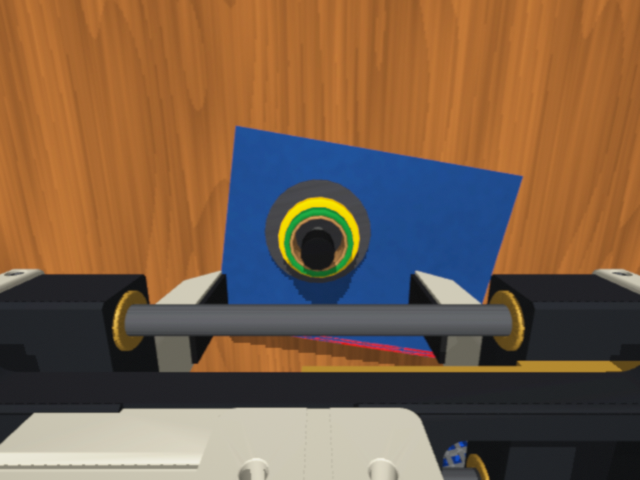

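Both rolls are seated: green top at 0.0737, yellow at 0.0589, both within about 1 mm of the axis. I'm descending to the knob with tips about 5 mm above the green roll and closing gently.

Call:
jog_arm([
  [1, [0, 0, 0.025], [0, 0, 0]],
  [1, [0, 0, 0.05], [0, 0, 0]],
  [1, [0, 0, 0.07], [0, 0, 0]],
  [1, [0, 0, 0.08], [0, 0, 0]],
  [1, [0, 0, 0.083], [0, 0, 0]],
  [1, [0, 0, 0.083], [0, 0, 0]],
  [0, [0, 0, 0.083], [0, 0, 0]],
  [0, [0, 0, 0.083], [0, 0, 0]],
  [0, [0, 0, 0.083], [0, 0, 0]],
  [0, [0, 0, 0.083], [0, 0, 0]],
  [-0.3, [0, 0, 0.083], [0, 0, 0]],
  [-0.3, [0, 0, 0.083], [0, 0, 0]],
], squeeze=5)

```text
time: 19.07
tool_pos: [0.5081, -0.0013, 0.0491]
tool_rot: [3.141, -0.0, 1.571]
contact_force: [0.1, 0.7, -0.5]
opening: 0.0565
```

```bash
python3 w.py w16; python3 tip.py sd16
```

```text
t 19.0667 tcp [ 0.5081 -0.0013  0.0491] [ 3.1409 -0.      1.5707] F [ 0.09  0.67 -0.52] op 0.0565
G [268 232] [367 303] 1878 c [0.5086 0.    ] D 0.0517 ztop 0.0735
Y [261 216] [374 303] 2266 c [ 0.5087 -0.0011] D 0.0646 ztop 0.0587
19.12 [ 0.5081 -0.0013  0.049 ] 0.0525 [ 0.19 -0.42 -0.23]
tips z sorted [0.003  0.0031 0.0032 0.0034 0.0035 0.0043 0.0051 0.0059 0.0062 0.0064
 0.0064 0.0072 0.0075 0.0082 0.0084]
[ 0.423 -0.031  0.003] [0.559 0.029 0.1  ]
```

View pics/sd16.png

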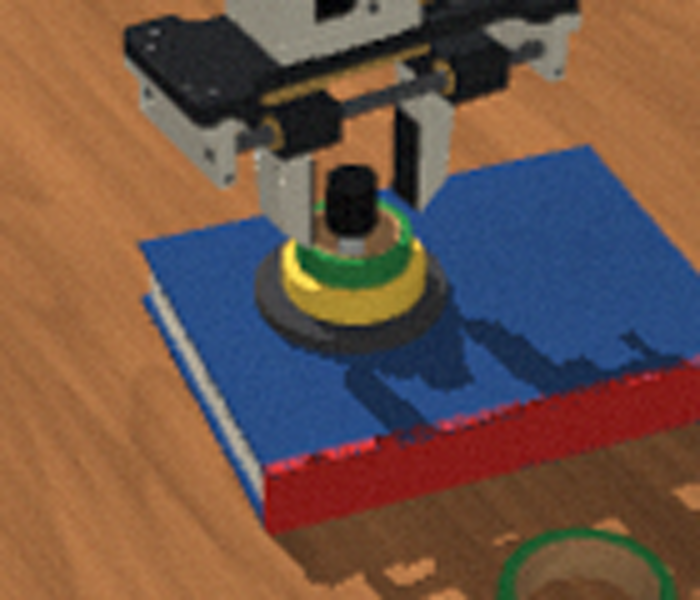

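View pics/w16.png

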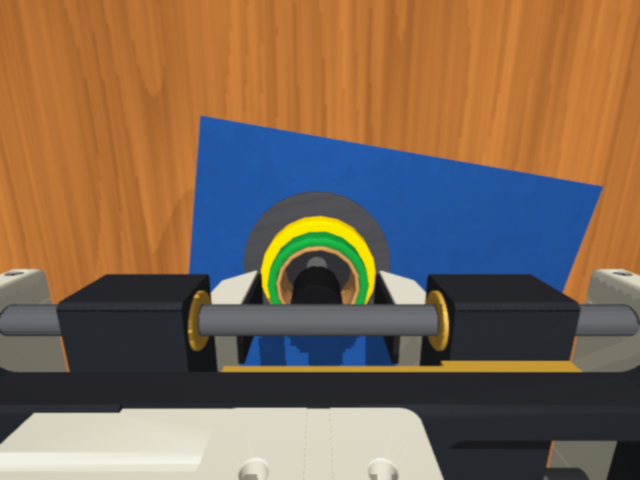

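The fingers straddle the knob, tips at an estimated 0.0795, about 6 mm above the green roll's top. I'm closing gently, then firming the grip.

Call:
jog_arm([
  [-0.3, [0, 0, 0], [0, 0, 0]],
  [-0.3, [0, 0, 0], [0, 0, 0]],
  [-0.3, [0, 0, 0], [0, 0, 0]],
  [-0.45, [0, 0, 0], [0, 0, 0]],
  [-0.45, [0, 0, 0], [0, 0, 0]],
  [-0.45, [0, 0, 0], [0, 0, 0]],
  [-1, [0, 0, 0], [0, 0, 0]],
  [-1, [0, 0, 0], [0, 0, 0]],
  [-1, [0, 0, 0], [0, 0, 0]],
  [-1, [0, 0, 0], [0, 0, 0]],
], squeeze=5)

```text
time: 20.0
tool_pos: [0.5074, -0.0013, 0.0486]
tool_rot: [-3.14, -0.0, 1.571]
contact_force: [-3.8, 0.2, 3.1]
opening: 0.0237
```

Call:
jog_arm([
  [-1, [0, 0, 0], [0, 0, 0]],
  [-1, [0, 0, 0], [0, 0, 0]],
  [-1, [0, 0, 0], [0, 0, 0]],
  [-1, [0, 0, 0], [0, 0, 0]],
  [-1, [0, 0, 0], [0, 0, 0]],
  [-1, [0, 0, 0], [0, 0, 0]],
], squeeze=40)

```text
time: 20.5
tool_pos: [0.5074, -0.0013, 0.0486]
tool_rot: [-3.14, -0.0, 1.571]
contact_force: [-4.5, -0.8, 3.0]
opening: 0.023
```

```bash
python3 w.py w17; python3 tip.py sd17
```

```text
t 20.5 tcp [ 0.5074 -0.0013  0.0486] [-3.1405e+00 -2.0000e-04  1.5709e+00] F [-4.53 -0.82  3.  ] op 0.023
G [271 232] [368 275] 1392 c [5.087e-01 1.000e-04] D 0.0514 ztop 0.0735
Y [263 216] [376 276] 1976 c [ 5.09e-01 -5.00e-04] D 0.0633 ztop 0.0586
20.55 [ 0.5074 -0.0013  0.0486] 0.023 [-4.69 -1.12  4.39]
tips z sorted [0.0036 0.0039 0.004  0.0043 0.0044 0.0047 0.0052 0.0052 0.0057 0.0058
 0.0065 0.0072 0.0078 0.0078 0.0079]
[ 0.423 -0.031  0.004] [0.559 0.028 0.1  ]
```

View pics/sd17.png

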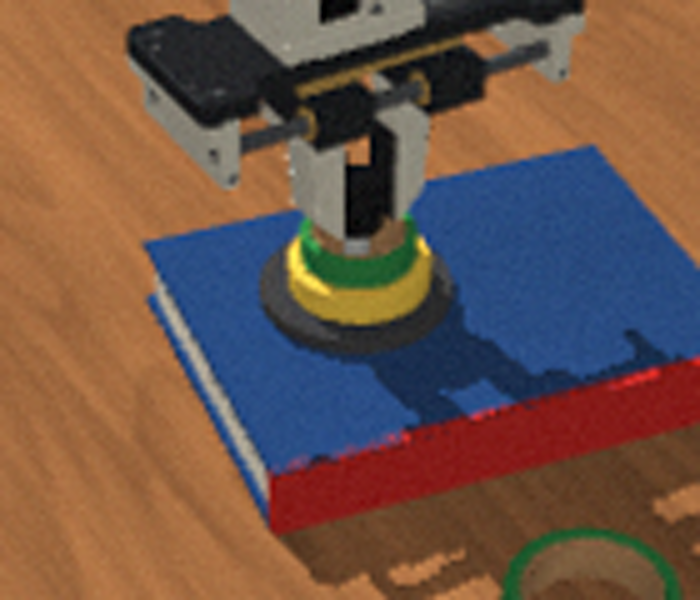

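The knob is gripped: opening 23 mm on a 24 mm knob. I'm lifting slowly by 100 mm.

Call:
jog_arm([
  [-1, [0, 0, -0.003], [0, 0, 0]],
  [-1, [0, 0, -0.008], [0, 0, 0]],
  [-1, [0, 0, -0.015], [0, 0, 0]],
  [-1, [0, 0, -0.023], [0, 0, 0]],
  [-1, [0, 0, -0.033], [0, 0, 0]],
  [-1, [0, 0, -0.043], [0, 0, 0]],
  [-1, [0, 0, -0.053], [0, 0, 0]],
  [-1, [0, 0, -0.063], [0, 0, 0]],
  [-1, [0, 0, -0.073], [0, 0, 0]],
  [-1, [0, 0, -0.083], [0, 0, 0]],
  [-1, [0, 0, -0.092], [0, 0, 0]],
  [-1, [0, 0, -0.097], [0, 0, 0]],
])

```text
time: 21.6
tool_pos: [0.5085, -0.0014, 0.1473]
tool_rot: [3.14, 0.0, 1.571]
contact_force: [0.6, -0.1, -4.3]
opening: 0.023
```

Call:
jog_arm([
  [-1, [0, 0, -0.002], [0, 0, 0]],
  [-1, [0, 0, -0.003], [0, 0, 0]],
  [-1, [0, 0, -0.003], [0, 0, 0]],
  [-1, [0, 0, -0.003], [0, 0, 0]],
  [-1, [0, 0, -0.003], [0, 0, 0]],
  [-1, [0, 0, -0.003], [0, 0, 0]],
  [-1, [0, 0, -0.003], [0, 0, 0]],
  [-1, [0, 0, -0.003], [0, 0, 0]],
  [-1, [0, 0, -0.003], [0, 0, 0]],
])

```text
time: 22.35
tool_pos: [0.5079, -0.0013, 0.1486]
tool_rot: [-3.141, -0.0, 1.571]
contact_force: [0.3, 0.2, -3.6]
opening: 0.0231
```

```bash
python3 w.py w18
python3 - <<'E'
from h import *
st=status.observe(); ims=[]
for n in ("side","scene","wrist"):
    d=eyes.read_camera(n); T=T_of(d,st); C=d["img"].astype(int)
    m=((C.max(2)<110)&((C.max(2)-C.min(2))<25)).astype(np.uint8)
    px,P=cloud(d,m,T); s=(np.hypot(P[:,0]-.508,P[:,1]+.0015)<.06)&(P[:,2]>.12)&(P[:,2]<.16)
    if s.sum()>30:
        Q=P[s]; z0=np.median(Q[:,2]); Q=Q[abs(Q[:,2]-z0)<.006]
        A=np.c_[Q[:,:2],np.ones(len(Q))]; c=np.linalg.lstsq(A,Q[:,2],rcond=None)[0]; print(n,"base top n",len(Q),"z",z0.round(4),"slope",c[:2].round(3),Q.min(0).round(3),Q.max(0).round(3))
    px,P=cloud(d,np.ones((480,640),np.uint8),T); C=d["img"][px[:,1],px[:,0]].astype(int)
    s=(P[:,2]>.03)&(P[:,2]<.04)&(C[:,2]>C[:,0]+40)&(C[:,2]>C[:,1]+20)&(P[:,0]>0.4)&(P[:,0]<.8)&(abs(P[:,1])<0.2)
    if n!="wrist":
        print("register",cv2.minAreaRect(P[s][:,:2].astype(np.float32)))
        u,v=(310,195) if n=="scene" else (313,190)
        ims.append(cv2.resize(d["img"][v-80:v+80,u-50:u+50,::-1],(375,600),interpolation=2))
cv2.imwrite("pics/h18.png",cv2.hconcat(ims))
E
```

```text
t 22.35 tcp [ 0.5079 -0.0013  0.1486] [-3.1414e+00 -1.0000e-04  1.5708e+00] F [ 0.26  0.22 -3.56] op 0.0231
G [271 232] [368 275] 1403 c [5.092e-01 1.000e-04] D 0.0514 ztop 0.1734
Y [263 217] [376 276] 1970 c [ 0.5097 -0.0007] D 0.0637 ztop 0.1586
side base top n 287 z 0.1434 slope [0.02  0.025] [ 0.463 -0.048  0.138] [0.552 0.04  0.147]
register ((0.5448527336120605, -0.02090723067522049), (0.1835487186908722, 0.24135254323482513), 80.51387023925781)
scene base top n 415 z 0.1428 slope [-0.002 -0.008] [ 0.467 -0.043  0.137] [0.554 0.043 0.146]
register ((0.5454362630844116, -0.02040310949087143), (0.17867152392864227, 0.24153698980808258), 79.88616180419922)
wrist base top n 5156 z 0.1429 slope [ 0.001 -0.006] [ 0.464 -0.011  0.138] [0.553 0.044 0.149]
```

View pics/h18.png

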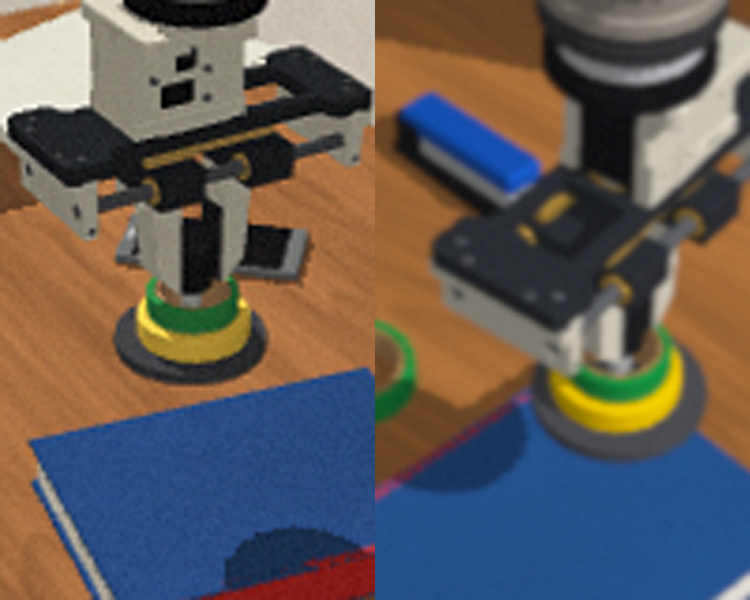

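The stand is held about 100 mm above the register: base underside at z≈0.135, slope about 0.006 rad in the wrist view. Both rolls are seated and the register hasn't moved. I'm handing in.

```bash
python3 -c "
from cell import status,job
print(status.observe()['qvel'].round(4)); print(job.hand_in())"
```

```text
[-0.0017 -0.0013  0.0002 -0.0006  0.0008 -0.0006]
the job is handed in; nothing more can be done
None
```

I put the large yellow roll and then the 54 mm green roll over the knob, each let go flat and centred while the stand stood on the register. Then I gripped the stand by its knob at 40 N and lifted it 100 mm. I handed in at about 22.5 s of the 70 s, still holding it.

**Last checks:**
- **Stand:** base underside at z≈0.135 m, about 100 mm above the register. Tilt is about 0.01 rad from the scene and wrist cameras.
- **Rolls:** tops at 0.159 m and 0.173 m, which is seated height, and within about 2 mm of the post axis.
- **Grip and motion:** opening 23 mm on the 24 mm knob, arm still.
- **Register:** measured within 3 mm of where it started, which is camera noise.
- **Phone, basket, stamp and stapler:** the arm never touched them, but I did not re-measure them at the end.

**What failed or disagreed:**
- **Fingertip height:** the real fingertips are about 31 mm higher than the reported TCP. My first grasp therefore closed in the air above the yellow roll and disturbed nothing. I measured the offset with the side and wrist cameras and allowed for it from then on.
- **Side-camera tilt:** its final tilt reading was noisier, about 0.03 rad, still under the 0.09 limit.

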